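# Fit the carrier disc and set out the patties

## Task

Get the turntable in this chocolate workshop ready to run: lift the sprung hold-down arm on the storage stand until it stays open by itself, take out the round carrier disc and, turning it so that its three holes meet the three studs, slide it fully home on the turntable. Then set every round patty flat in a marked ring of its own on the disc, one per ring, and leave the arm standing open and the rectangular fudge piece, the jar and the cup where they are.

Things in the scene. Friction and masses are not known exactly. Their poses are not given: they have to be found in the camera images.
- clamp (a joint): Hinge of the stand's sprung hold-down arm, rad: 0 = arm level, its rubber foot pressing on the stored disc; grows as the free end is lifted. A spring shuts it (0.5 N m at 0, about 6 N at the grip), ever more weakly up to the hold-open point at about 0.9; beyond that it drives the arm open to its stop at 1.65, where it stays.
- clamp_grip (a point): Grip point in the upright black tab at the arm's free end (24 mm along the arm, 14 mm thick along the hinge axis, 42 mm tall), 13 mm below the tab's top. With the arm shut it lies 90 mm from the hinge towards the stand's -x, 22 mm above the hinge, 42 mm above the disc's top. Pinched from above across the 14 mm; it may turn between the fingers. The arm is 14 mm square.
- clamp_hinge (a point): The arm's hinge point on the grey storage stand (fixed), 60 mm above the table, with the stand's axes: z up, y along the hinge axis, -x towards the stand's centre, 150 mm away under the disc. The disc starts there on a white round pad, 180 mm across, top 30 mm above the table. Steel cheeks beside the hinge reach 72 mm high.
- disc: Round grey metal carrier disc, 252 mm across, 10 mm thick, 0.4 to 0.85 kg; origin: centre of underside, z up. A black upright grip at its centre, 50 mm long (disc x), 14 mm thick (disc y), reaches from z = 10 to 52 mm. Three 15.5 mm holes, 40 mm from the centre, at 0, 120 and -120 degrees from disc x: any of three turns fits. Six marked rings in two rows of three, one each side of the grip.
- turntable_top (a point): Centre of the flat top of the fixed, non-turning turntable (240 mm across, top 35 mm above the table). Three upright studs, 12 mm thick, 30 mm tall, upper 10 mm tapered, stand 40 mm from the centre, at 0, 120 and -120 degrees from this frame's x. When seated, the disc's underside is flush with this top and the studs stand 20 mm out of the disc.
- slab: Fixed marble slab, 280 (its x) x 200 (its y) x 8 mm, origin at the centre of its underside. The patties start on it, in a loose grid of 3 along x by 2 along y (steps about 95 and 100 mm).
- fudge: Rectangular chocolate-coloured fudge piece, 62 x 40 x 24 mm, on the slab among the patties; to be left alone. Origin at the centre of its underside.
- ring0 (a point): Centre of a marked ring (58 mm across) on the disc's top, at x -62, y 70 mm, z 10 mm in the disc's frame.
- ring1 (a point): Centre of a marked ring (58 mm across) on the disc's top, at x 0, y 70 mm, z 10 mm in the disc's frame.
- ring2 (a point): Centre of a marked ring (58 mm across) on the disc's top, at x 62, y 70 mm, z 10 mm in the disc's frame.
- ring3 (a point): Centre of a marked ring (58 mm across) on the disc's top, at x -62, y -70 mm, z 10 mm in the disc's frame.
- ring4 (a point): Centre of a marked ring (58 mm across) on the disc's top, at x 0, y -70 mm, z 10 mm in the disc's frame.
- ring5 (a point): Centre of a marked ring (58 mm across) on the disc's top, at x 62, y -70 mm, z 10 mm in the disc's frame.
- patty0: Round chocolate patty, 52 mm across, 24 mm tall, 60 g, origin at the centre of its underside, z up. All patties are alike; 3 to 5 are present. Either face may be up.
- patty1: Round chocolate patty, 52 mm across, 24 mm tall, 60 g, origin at the centre of its underside, z up. All patties are alike; 3 to 5 are present. Either face may be up.
- patty2: Round chocolate patty, 52 mm across, 24 mm tall, 60 g, origin at the centre of its underside, z up. All patties are alike; 3 to 5 are present. Either face may be up.
- patty3: Round chocolate patty, 52 mm across, 24 mm tall, 60 g, origin at the centre of its underside, z up. All patties are alike; 3 to 5 are present. Either face may be up.
- patty4: Round chocolate patty, 52 mm across, 24 mm tall, 60 g, origin at the centre of its underside, z up. All patties are alike; 3 to 5 are present. Either face may be up.
- jar: Bystander, to be left alone: jar with lid, 72 mm across, 60 mm tall.
- cup: Bystander, to be left alone: white plastic cup, 76 mm across, 60 mm tall.
There are look-alikes about, which are no part of the job. Leave any pink look-alike of the patty3 alone. Leave any turquoise look-alike of the patty0 alone.

How it is judged:
By the outcome, as a careful person would: the job done as asked, in the order asked, and still so for the second after the job is handed in, with the robot touching nothing.
Of patty0, patty1, patty2, patty3, patty4 only 3 to 5 are there at a start; the rules pass over those that are not, and their reading is None.
At some moment in a run one of patty0, patty1, patty2, patty3, patty4 may be knocked a few centimetres aside while the robot is not near it.
It also fails if it takes over 210 s, if anything falls off the work surface, if the arm or the gripper's body presses on something with over 40 N, if the wrist force passes 120 N, or if a joint passes its speed limit or range.

## Robot

A 6-joint arm with a two-finger parallel gripper is mounted at the origin on the work surface. World frame = base frame: x ahead of the robot, y to its left, z up, the work surface at z = 0. Lengths are in mm, angles in rad, forces in N, time in s.
With the tool pointing down it reaches from about 350 to 875 mm from the base axis. Payload 4.2 kg.
Tool frame: the origin (TCP) lies on the mounting face of the last link; the fingertips stand 173 mm ahead of it and the grasp point (between the pads) lies 155 mm ahead of it; z points along the fingers, y is the direction in which the jaws open and shut (so a half turn about z gives the same grasp; the last joint's range is limited). The gripper opens to 85 mm and grips with 20 to 120 N. Pads are 22 mm wide; open, the fingers measure 114 mm over their backs; the gripper's body (76 mm by 85 mm) begins 54 mm behind the grasp point. The pads swing forward as they close: fully open they stand 13 mm farther back than shut.
Start: joints at [1.461, 0.385, 0.008, 0, -1.194, -0.259], TCP at [225.277, 582.967, 404.712] pointing down, gripper open.
Joint ranges: [-3.14, 3.14], [-1.21, 2.06], [-1.07, 1.41], [-3.16, 2.05], [-2.99, -0.16], [-3.1, 3.1]. Speed limits (rad/s): [2.79, 2.79, 3.14, 3.14, 3.14, 3.14].

## Interface

Orientations are given as a unit quaternion [x, y, z, w].
In Python, from bench import arm gives the robot as it stands.
- The arm moves only by the shell command python3 -m jog 'ROWS' [OPENING]. ROWS is JSON, a list that holds one entry, the list of rows, each a list of 4 numbers: the shift along the tool's x, y, z in mm, then the turn about the tool's z in degrees. In form: [[[x, y, z, spin], ...]]. A call has exactly 5 rows; each row is the pose to reach, as a shift and turn from the pose measured when the call began, along the tool's axes at that moment; what a row does not reach only later rows make up. A row lasts 1/8 s, in which the tool goes at most 62.5 mm and 10.7 degrees, less where a joint would pass 70% of its speed; a pose out of reach is approached as far as the arm can. A call with a gripper value outside its range is refused whole. OPENING is the finger opening in mm, from 0 to 85.4, set as the call begins (- or left out, the last holds). The fingers move at their own pace and stop on an object; the grip force is fixed at half the most. Time passes only in rows, so rows that repeat a pose let the fingers close, or fill a call up. It gives the time, the measured TCP pose, the force and the opening at its end, in the units of the state.
- arm.read_state(): the state, without advancing time (a new reading comes with each control period).
- arm.get_image(name): name is "scene" or "top" or "wrist"; returns (picture, depth): 480x640x3 uint8, blue, green, red; 480x640 float32, mm along the optical axis (not along the pixel's ray), 0 where there is no reading.
- arm.camera_params(name): a dict with "mtx" (3x3 intrinsics, pixels), "k1" (the pictures are not rectified: a ray, as slopes to the right and down, at radius r is drawn at 1 + k1 r^2 times it, then the intrinsics apply), "R" (3x3) and "t" (3): a world point X has camera coordinates R X + t. Camera axes: x right, y down, z forward; pixel columns grow to the right and rows downward; lengths in mm; the calibration is good to about 2 mm. A picture is of the moment at which its call begins: read the wrist's pose just before it. camera_params takes no time and is no camera call; for the wrist camera it gives the pose at the moment of the call.
- arm.job_done(): hands the job in, once; it reports no verdict.
The state is a dict: "clock": time; "joints": joint angles; "joint_vel": joint speeds; "joint_efforts": joint torques, N m; "position": TCP position; "ee_rot": TCP orientation; "contact_force": force on the tool from outside, world axes, zero at the start; "wrist_torque": the same for the moment, N m; "gripper_width": finger opening in mm.
Only numpy, scipy, OpenCV 4.12 (cv2) and the standard library are available. Lean on these libraries where they do the work, as an engineer would, in place of code of your own. Each camera call takes 0.05 s, during which the arm holds its last target.

## Working session

There is one attempt and no reset: what is moved stays moved. The work goes in short steps, Python scripts to look and compute and a shell command to move; the robot and the scene stay as the last step left them, time stands still between calls to the robot, and variables do not carry over. Pictures are saved under pics/ and viewed, and the job is handed in when it is done.

```bash
ls; mkdir -p pics; python3 - <<'E'
from bench import arm
import cv2, json
print(arm.read_state())
for n in ["scene","top","wrist"]:
    p=arm.camera_params(n); im,d=arm.get_image(n)
    cv2.imwrite(f"pics/a_{n}.png",im); print(n,p, (d>0).mean())
E
```

```text
pics
{'clock': 0.0, 'joints': array([ 1.46058638e+00,  3.85589446e-01,  6.61405284e-03, -4.59495878e-04,
       -1.19398201e+00, -2.58629389e-01]), 'joint_vel': array([-1.08844921e-03,  8.17990374e-05, -7.75235806e-04, -1.72614617e-04,
        7.07981409e-04,  1.23563798e-03]), 'joint_efforts': array([ 8.72661549e-04, -3.92292166e+01,  1.88399827e+01,  4.18606728e+00,
       -4.69198159e-03,  2.55731990e-06]), 'position': array([225.21389538, 582.80223081, 403.60255284]), 'ee_rot': array([ 9.83026691e-01, -1.83459292e-01, -1.32837071e-04,  1.09339712e-03]), 'contact_force': array([-0.12065908, -0.28577146,  0.21616937]), 'wrist_torque': array([ 0.02317123, -0.05804868, -0.04583964]), 'gripper_width': 85.34308567914611}
scene {'mtx': array([[434.63204019,   0.        , 322.09383363],
       [  0.        , 434.63204019, 238.7957965 ],
       [  0.        ,   0.        ,   1.        ]]), 'k1': -0.09282396791522278, 'R': array([[-0.75597863,  0.65444981, -0.01384742],
       [ 0.549513  ,  0.62298293, -0.55671153],
       [-0.35571305, -0.42847136, -0.83059047]]), 't': array([ 438.679612
[... 207 characters left out ...]
1.        ]]), 'k1': -0.042800992796458194, 'R': array([[-0.01157343, -0.99988092,  0.01020771],
       [-0.99726628,  0.01079691, -0.07309856],
       [ 0.07297965, -0.01102581, -0.99727248]]), 't': array([-6.13278805e-02,  5.78346407e+02,  9.83373107e+02])} 0.9959342447916667
wrist {'mtx': array([[401.94272846,   0.        , 319.24818093],
       [  0.        , 401.94272846, 232.727634  ],
       [  0.        ,   0.        ,   1.        ]]), 'k1': 0.02669724498723353, 'R': array([[-0.3597875 , -0.93303289,  0.00160482],
       [-0.88415028,  0.34148626,  0.31885015],
       [-0.2980457 ,  0.1132994 , -0.94780378]]), 't': array([623.75994296, -41.74266725, 380.90173179])} 0.9960123697916666
```

View pics/a_scene.png

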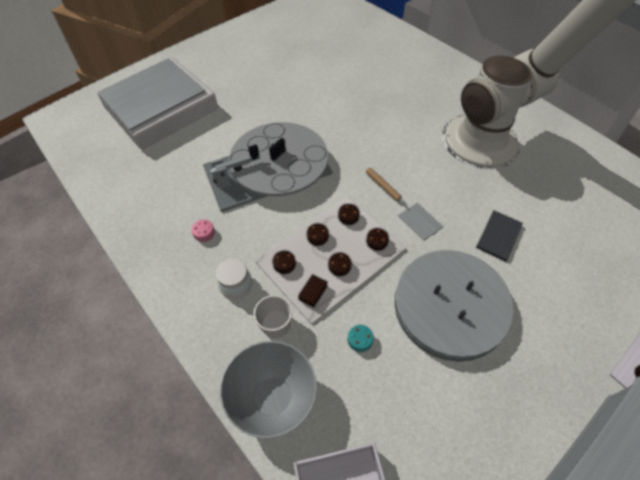

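View pics/a_top.png

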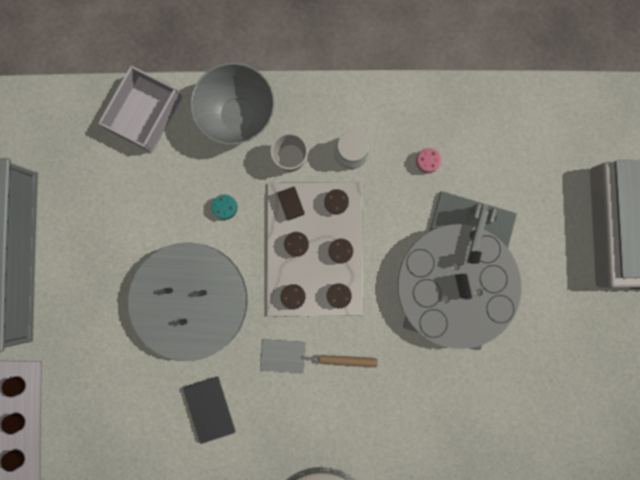

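View pics/a_wrist.png

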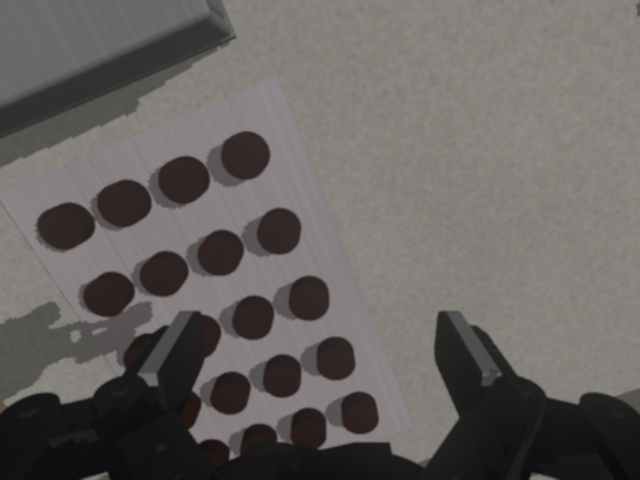

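```bash
cat > h.py <<'E'
import numpy as np, cv2
from bench import arm
from scipy.spatial.transform import Rotation as Rot
def rays(p,uv):
    uv=np.atleast_2d(np.float64(uv)); m=p["mtx"]
    d=np.c_[(uv[:,0]-m[0,2])/m[0,0],(uv[:,1]-m[1,2])/m[1,1]]
    s=d.copy()
    for _ in range(10): s=d/(1+p["k1"]*(s**2).sum(1,keepdims=True))
    return np.c_[s,np.ones(len(s))]
def plane(p,uv,z):
    r=rays(p,uv)@p["R"]; C=-p["R"].T@p["t"]
    return C+r*((z-C[2])/r[:,2])[:,None]
def deproj(p,uv,dep):
    uv=np.atleast_2d(uv); r=rays(p,uv); z=np.array([dep[int(round(v)),int(round(u))] for u,v in uv])
    return (r*z[:,None]-p["t"])@p["R"]
def proj(p,X):
    c=np.atleast_2d(X)@p["R"].T+p["t"]; s=c[:,:2]/c[:,2:]
    s=s*(1+p["k1"]*(s**2).sum(1,keepdims=True))
    return s*[p["mtx"][0,0],p["mtx"][1,1]]+p["mtx"][:2,2]
def crop(im,x0,y0,x1,y1,f,name):
    cv2.imwrite("pics/"+name,cv2.resize(im[y0:y1,x0:x1],None,fx=f,fy=f,interpolation=cv2.INTER_CUBIC))
def tool():
    s=arm.read_state(); R=Rot.from_quat(s["ee_rot"]).as_matrix(); return s,R,s["position"]
def go(target,yaw=None):
    """shift in tool axes for grasp point to target world, and spin deg about tool z so that jaw axis(y) points at yaw (mod pi)"""
    s,R,P=tool(); g=P+R@[0,0,155]
    print("grasp pt",g.round(1),"jaw yaw deg",np.degrees(np.arctan2(R[1,1],R[0,1])).round(2),"tilt z",R[:,2].round(4),"j6",s["joints"][5].round(3))
    # NOTE orientation fixed vertical assumption
    print("tool shift",(R.T@(np.array(target)-g)).round(1))
    if yaw is not None:
        # tool z down: world yaw of jaw decreases with +spin
        c=np.degrees(np.arctan2(R[1,1],R[0,1])); d=-(yaw-c); d=(d+90)%180-90; print("spin",round(d,1))
E
python3 - <<'E'
from h import *
p=arm.camera_params("top"); im,d=arm.get_image("top")
np.savez("t0.npz",im=im,d=d)
crop(im,380,170,540,370,3,"c1.png"); crop(im,110,230,260,370,4,"c2.png")
for uv in [(474,258),(463,287),(460,287),(420,263),(440,340),(480,212),(500,208),(160,340),(165,291),(336,201),(340,296),(428,160),(312,240)]:
    print(uv,deproj(p,uv,d).round(1))
E
```

```text
(474, 258) [[ 532.1 -300.7   95.3]]
(463, 287) [[ 476.5 -281.2   83.4]]
(460, 287) [[ 475.9 -281.6   62. ]]
(420, 263) [[ 524.9 -207.4   41.6]]
(440, 340) [[ 369.7 -244.    41.7]]
(480, 212) [[ 624.8 -325.6   66.2]]
(500, 208) [[ 639.9 -387.9   11.4]]
(160, 340) [[375.7 319.8  35.1]]
(165, 291) [[475.1 300.3  67.5]]
(336, 201) [[654.4 -39.   33.9]]
(340, 296) [[460.1 -44.5  32.8]]
(428, 160) [[ 741.5 -234.5   22.1]]
(312, 240) [[576.4  11.3   8.6]]
```

View pics/c1.png

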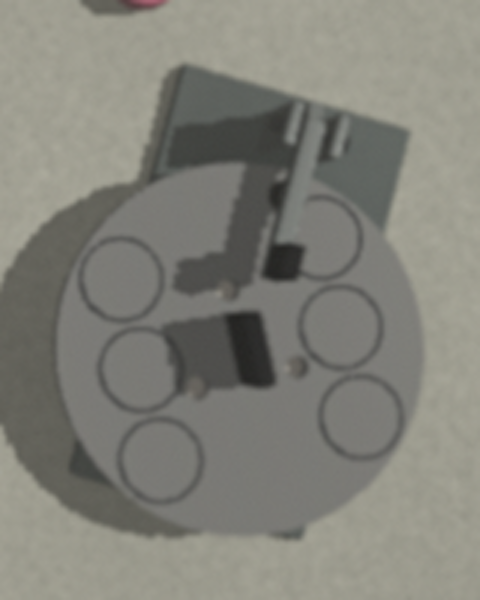

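View pics/c2.png

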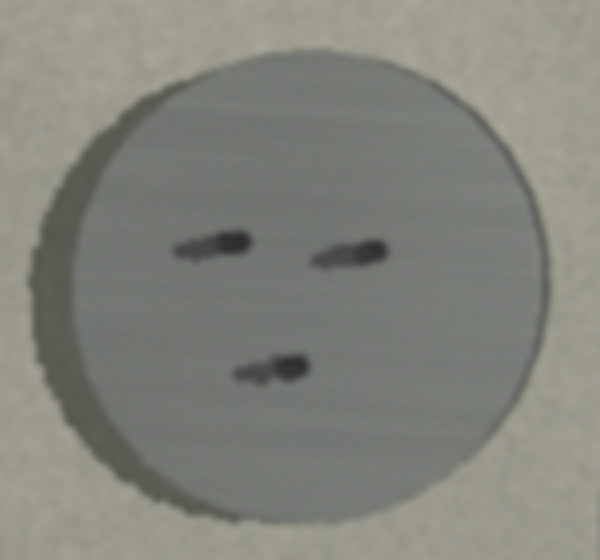

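```bash
python3 - <<'E'
from h import *
p=arm.camera_params("wrist"); s,R,P=tool()
C=-p["R"].T@p["t"]; print("cam in tool",(R.T@(C-P)).round(1),"\n",(p["R"]@R).round(3))
print(R.round(3))
z=np.load("t0.npz"); im,d=z["im"],z["d"]; t=arm.camera_params("top")
# full deprojection
vv,uu=np.mgrid[0:480,0:640]; r=rays(t,np.c_[uu.ravel(),vv.ravel()]); X=((r*d.reshape(-1,1)-t["t"])@t["R"]).reshape(480,640,3)
hsv=cv2.cvtColor(im,cv2.COLOR_BGR2HSV)
def box(x0,x1,y0,y1,z0,z1): return (X[...,0]>x0)&(X[...,0]<x1)&(X[...,1]>y0)&(X[...,1]<y1)&(X[...,2]>z0)&(X[...,2]<z1)
for nm,b,zz in [("disc",(330,620,-430,-140,36,48),40),("tt",(330,620,150,450,30,40),35)]:
    m=(box(*b)).astype(np.uint8)
    m=cv2.morphologyEx(m,cv2.MORPH_CLOSE,np.ones((9,9)))
    c=max(cv2.findContours(m,0,2)[0],key=cv2.contourArea); h=cv2.convexHull(c)[:,0]
    Wd=plane(t,h,zz)[:,:2].astype(np.float32)
    print(nm,cv2.minEnclosingCircle(Wd),cv2.fitEllipse(Wd), len(h))
# patties
m=((im.max(2)<75)&box(420,720,-120,110,22,45)).astype(np.uint8)
for c in cv2.findContours(m,0,2)[0]:
    if cv2.contourArea(c)>60:
        h=cv2.convexHull(c)[:,0]; W=plane(t,h,32)[:,:2].astype(np.float32)
        print("patty?",cv2.minEnclosingCircle(W),cv2.minAreaRect(W))
E
```

```text
cam in tool [81.5  0.3 30.4] 
 [[ 0.001  1.     0.   ]
 [-0.948  0.001 -0.319]
 [-0.319 -0.     0.948]]
[[ 0.933 -0.361 -0.   ]
 [-0.361 -0.933 -0.001]
 [ 0.     0.001 -1.   ]]
disc ((487.37554931640625, -285.5064697265625), 135.17880249023438) ((481.433837890625, -288.6276550292969), (250.00050354003906, 261.5591735839844), 71.59617614746094) 47
tt ((452.9538269042969, 267.25579833984375), 120.3747787475586) ((453.69281005859375, 267.06640625), (238.2621612548828, 239.02735900878906), 151.9793243408203) 46
patty? ((460.73016357421875, 53.04697799682617), 24.162372589111328) ((460.2468566894531, 52.956050872802734), (44.66230773925781, 46.47212219238281), 89.4673843383789)
patty? ((461.1312561035156, -40.711029052734375), 24.043846130371094) ((461.15313720703125, -40.49170684814453), (44.74191665649414, 46.511741638183594), 89.28898620605469)
patty? ((552.0746459960938, -45.89726638793945), 24.326316833496094) ((551.6023559570312, -45.850799560546875), (45.05049133300781, 45.0203857421875), 89.3424072265625)
patty? ((567.1643676757812, 45.02128982543945), 24.217031478881836) ((566.9304809570312, 44.992950439453125), (47.04576873779297, 45.067909240722656), 89.38362884521484)
patty? ((653.3626708984375, -39.08167266845703), 24.80188751220703) ((653.7327270507812, -39.09125900268555), (45.35857009887695, 47.82228088378906), 89.29528045654297)
patty? ((650.54541015625, 56.727943420410156), 33.76871109008789) ((650.8119506835938, 55.503414154052734), (60.113929748535156, 37.63428497314453), 19.624544143676758)
```

```bash
python3 -m jog '[[[35,44,0,0],[70,88,0,0],[110,137,0,0],[150,187,0,0],[190,238,0,0]]]' 85 
python3 -m jog '[[[38,47,0,0],[76,95,0,0],[114,143,0,0],[152,190,0,0],[190,238,0,0]]]'
python3 -m jog '[[[38,47,0,0],[76,95,0,0],[114,143,0,0],[150,187,0,0],[150,187,0,0]]]'
python3 - <<'E'
from h import *
s,R,P=tool(); go((532,-301,200),73)
im,d=arm.get_image("wrist"); cv2.imwrite("pics/w1.png",im)
E
```

```text
clock: 0.82
position: [315.4, 294.7, 404.4]
ee_rot: [0.983, -0.183, 0.0, 0.001]
contact_force: [1.0, -0.6, -0.5]
gripper_width: 85.3
clock: 1.45
position: [407.0, 2.3, 405.1]
ee_rot: [0.983, -0.183, 0.001, 0.0]
contact_force: [1.0, 0.6, 0.3]
gripper_width: 85.1
clock: 2.08
position: [480.4, -229.2, 404.2]
ee_rot: [0.983, -0.185, -0.0, 0.0]
contact_force: [-0.3, 0.2, -0.2]
gripper_width: 84.8
grasp pt [ 480.3 -229.3  249.2] jaw yaw deg -111.38 tilt z [-4.e-04 -6.e-04 -1.e+00] j6 1.337
tool shift [74.3 47.9 49.2]
spin -4.4
```

View pics/w1.png

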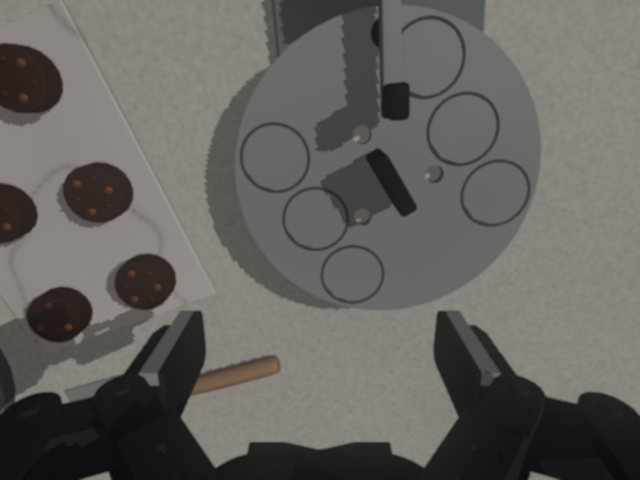

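```bash
python3 - <<'E'
from h import *
p=arm.camera_params("wrist"); im,d=arm.get_image("wrist"); np.savez("w1.npz",im=im,d=d,**{k:p[k] for k in p})
crop(im,330,0,450,130,6,"w1c.png")
vv,uu=np.mgrid[0:480,0:640]; r=rays(p,np.c_[uu.ravel(),vv.ravel()]); X=((r*d.reshape(-1,1)-p["t"])@p["R"]).reshape(480,640,3)
m=((X[...,2]>85)&(X[...,2]<110)&(uu>330)&(uu<450)&(vv<140)).astype(np.uint8)
ys,xs=np.nonzero(m); Q=X[ys,xs]; print(len(Q),Q.mean(0),Q[:,2].max(), cv2.minAreaRect(Q[:,:2].astype(np.float32)))
m=((X[...,2]>58)&(X[...,2]<74)&(uu>330)&(uu<450)&(vv<120)&(vv>2)); Q=X[m]
a=np.array([[X[v][m[v]][:,:2].mean(0)] for v in range(5,80,10) if m[v].any()]).reshape(-1,2); print(a.round(1)); 
print(cv2.fitLine(Q[:,:2].astype(np.float32),cv2.DIST_HUBER,0,.01,.01).ravel(), Q[:,2].mean())
E
```

```text
848 [ 534.88123168 -306.54990795   94.0591145 ] 96.88051251980724 ((534.5043334960938, -307.06488037109375), (13.851701736450195, 24.258228302001953), 73.1256332397461)
[[ 591.9 -324. ]
 [ 586.4 -321.9]
 [ 580.6 -320.1]
 [ 574.7 -318.5]
 [ 568.6 -317.1]
 [ 562.6 -315.1]
 [ 556.4 -313.5]
 [ 550.1 -311.5]]
[ 9.2382556e-01 -3.8281375e-01  5.6696167e+02 -3.1531839e+02] 66.55693458300475
```

View pics/w1c.png

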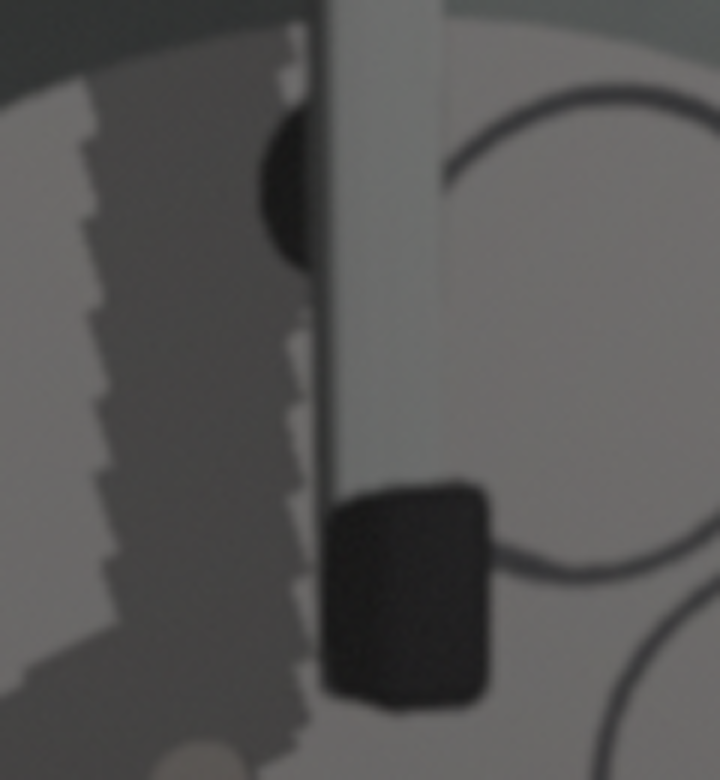

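```bash
python3 - <<'E'
from h import *
go((534.5,-307.1,150),73.1)
E
```

```text
grasp pt [ 479.5 -226.5  249.7] jaw yaw deg -111.16 tilt z [-2.e-04  0.e+00 -1.e+00] j6 1.337
tool shift [80.4 55.3 99.6]
spin -4.3
```

```bash
python3 -m jog '[[[30,22,40,-2],[60,44,80,-4],[80,55,99,-4.3],[80.4,55.3,99.6,-4.3],[80.4,55.3,99.6,-4.3]]]' 50
python3 - <<'E'
from h import *
go((534.5,-307.1,81),73.1)
E
```

```text
clock: 2.8
position: [534.5, -305.9, 306.1]
ee_rot: [0.989, -0.146, 0.0, 0.0]
contact_force: [-0.0, -0.0, 0.6]
gripper_width: 50.0
grasp pt [ 534.6 -305.9  151.1] jaw yaw deg -106.77 tilt z [ 6.e-04 -2.e-04 -1.e+00] j6 1.535
tool shift [ 0.2  1.2 70.1]
spin 0.1
```

```bash
python3 -m jog '[[[0,1.2,25,0],[0,1.2,50,0],[0,1.2,70,0],[0,1.2,70,0],[0,1.2,70,0]]]'
python3 -m jog '[[[0,0,0,0],[0,0,0,0],[0,0,0,0],[0,0,0,0],[0,0,0,0]]]' 0
python3 - <<'E'
from h import *
go((534.5,-307.1,81),73.1); print(arm.read_state()["contact_force"])
r=np.hypot(90,22);a0=np.arctan2(22,90);h=np.array([90,-22])
for th in np.arange(0.1,1.4,.1): print(round(th,1),(h[0]-r*np.cos(a0+th)).round(1),(r*np.sin(a0+th)-22).round(1))
E
```

```text
clock: 3.42
position: [534.7, -306.6, 238.1]
ee_rot: [0.989, -0.145, 0.002, 0.0]
contact_force: [-0.3, 0.1, 0.4]
gripper_width: 50.1
clock: 4.05
position: [534.8, -307.1, 239.5]
ee_rot: [0.989, -0.145, 0.003, 0.001]
contact_force: [-1.4, -1.7, 5.3]
gripper_width: 13.0
grasp pt [ 535.6 -307.5   84.5] jaw yaw deg -106.73 tilt z [ 0.0051 -0.0025 -1.    ] j6 1.537
tool shift [-1.2 -0.1  3.5]
spin 0.2
[-1.38383961 -1.72470659  5.27747814]
0.1 2.6 8.9
0.2 6.2 17.4
0.3 10.5 25.6
0.4 15.7 33.3
0.5 21.6 40.5
0.6 28.1 47.0
0.7 35.3 52.8
0.8 43.1 57.9
0.9 51.3 62.2
1.0 59.9 65.6
1.1 68.8 68.2
1.2 77.9 69.9
1.3 87.1 70.6
```

```bash
python3 -m jog '[[[2.6,0,-9,0],[6.2,0,-17.4,0],[10.5,0,-25.6,0],[15.7,0,-33.3,0],[21.6,0,-40.5,0]]]'
python3 - <<'E'
from h import *
go((620.6,-333.2,60),73.1); print(arm.read_state()["contact_force"])
E
```

```text
clock: 4.68
position: [554.1, -313.2, 277.1]
ee_rot: [0.989, -0.146, -0.001, -0.0]
contact_force: [-0.6, -3.7, -14.7]
gripper_width: 13.1
grasp pt [ 553.7 -313.1  122.1] jaw yaw deg -106.81 tilt z [-2.5e-03  7.0e-04 -1.0e+00] j6 1.538
tool shift [70.  -0.1 62. ]
spin 0.1
[ -0.56279534  -3.65166072 -14.6759402 ]
```

```bash
python3 -m jog '[[[8.1,0,-7,0],[15.3,0,-12.8,0],[23.1,0,-17.9,0],[31.3,0,-22.2,0],[39.9,0,-25.6,0]]]'
python3 - <<'E'
from h import *
go((620.6,-333.2,60),73.1); print(arm.read_state()["contact_force"])
E
```

```text
clock: 5.3
position: [592.2, -324.8, 303.9]
ee_rot: [0.989, -0.146, -0.002, -0.0]
contact_force: [-3.7, -1.2, -5.6]
gripper_width: 13.4
grasp pt [ 591.6 -324.6  148.9] jaw yaw deg -106.79 tilt z [-4.1e-03  7.0e-04 -1.0e+00] j6 1.54
tool shift [30.6 -0.2 88.7]
spin 0.1
[-3.69227276 -1.23643001 -5.55686822]
```

```bash
python3 -m jog '[[[5,0,-1.2,0],[9.4,0,-2.5,0],[14,0,-3.4,0],[18.5,0,-4.2,0],[23,0,-4.8,0]]]'
python3 -m jog '[[[0,0,0,0],[0,0,0,0],[0,0,0,0],[0,0,0,0],[0,0,0,0]]]' 45
python3 - <<'E'
from h import *
go((620.6,-333.2,60),73.1); print(arm.read_state()["contact_force"])
im,d=arm.get_image("wrist"); cv2.imwrite("pics/w2.png",im)
im,d=arm.get_image("scene"); crop(im,180,90,380,240,4,"s2.png")
E
```

```text
clock: 5.92
position: [614.8, -331.6, 309.3]
ee_rot: [0.989, -0.146, -0.001, 0.0]
contact_force: [-2.8, -1.7, -3.1]
gripper_width: 13.1
clock: 6.55
position: [614.8, -331.6, 309.5]
ee_rot: [0.989, -0.146, -0.001, 0.0]
contact_force: [0.3, -0.4, -0.3]
gripper_width: 45.0
grasp pt [ 614.5 -331.6  154.5] jaw yaw deg -106.78 tilt z [-2.e-03 -2.e-04 -1.e+00] j6 1.541
tool shift [ 6.4 -0.3 94.5]
spin 0.1
[ 0.32036222 -0.36020775 -0.30064692]
```

View pics/s2.png

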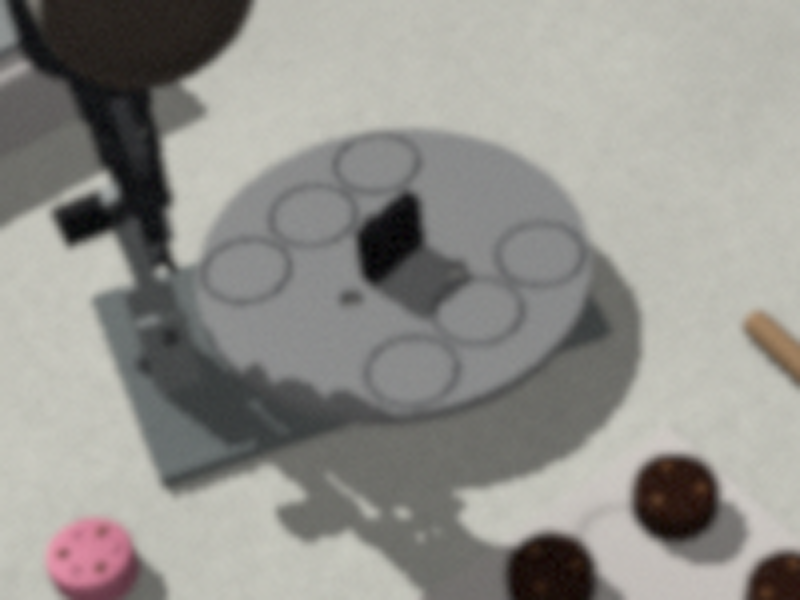

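View pics/w2.png

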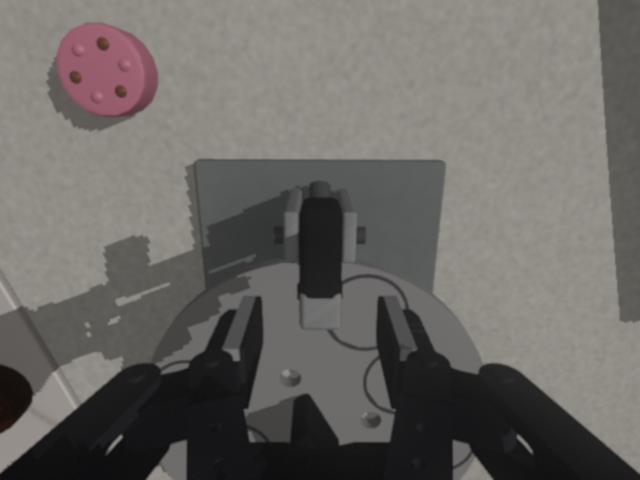

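```bash
python3 -m jog '[[[0,0,-50,0],[0,0,-95,0],[-40,0,-95,0],[-85,0,-95,0],[-113,0,-95,0]]]' 60
python3 -m jog '[[[0,0,0,0],[0,0,0,0],[0,0,0,0],[0,0,0,0],[0,0,0,0]]]'
python3 - <<'E'
from h import *
p=arm.camera_params("wrist"); im,d=arm.get_image("wrist"); cv2.imwrite("pics/w3.png",im)
np.savez("w3.npz",im=im,d=d,**p); print(tool()[2])
vv,uu=np.mgrid[0:480,0:640]; r=rays(p,np.c_[uu.ravel(),vv.ravel()]); X=((r*d.reshape(-1,1)-p["t"])@p["R"]).reshape(480,640,3)
m=(X[...,2]>78)&(abs(X[...,0]-477)<60)&(abs(X[...,1]+289)<60)
Q=X[m]; print(len(Q),np.percentile(Q[:,2],[5,50,95]),cv2.minAreaRect(Q[:,:2].astype(np.float32)))
m=(X[...,2]>34)&(X[...,2]<100)&(np.hypot(X[...,0]-477,X[...,1]+289)<140)
c=max(cv2.findContours(m.astype(np.uint8),0,2)[0],key=cv2.contourArea); W=plane(p,cv2.convexHull(c)[:,0],40)[:,:2].astype(np.float32); print(cv2.fitEllipse(W),cv2.minEnclosingCircle(W))
E
```

```text
clock: 7.28
position: [505.0, -298.5, 405.0]
ee_rot: [0.989, -0.146, -0.001, 0.0]
contact_force: [0.3, -0.1, 0.4]
gripper_width: 59.6
clock: 7.9
position: [505.4, -298.6, 404.6]
ee_rot: [0.989, -0.146, -0.001, 0.0]
contact_force: [-0.7, 0.1, -0.3]
gripper_width: 60.2
[ 505.31962222 -298.58265141  404.6480175 ]
45092 [247.54549356 294.30862654 315.85630258] ((490.1363525390625, -288.9642028808594), (120.26254272460938, 70.50092315673828), 73.13152313232422)
((477.41326904296875, -288.12322998046875), (251.81301879882812, 252.11610412597656), 73.23558044433594) ((477.19122314453125, -288.11151123046875), 126.32472229003906)
```

View pics/w3.png

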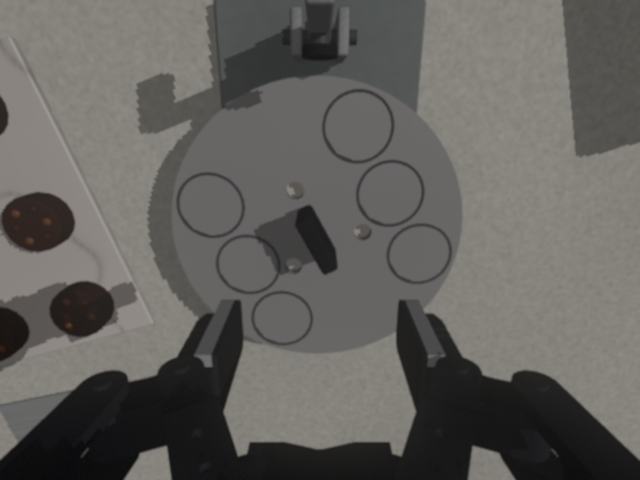

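```bash
python3 - <<'E'
from h import *
z=np.load("w3.npz"); im,d=z["im"],z["d"]; p={k:z[k] for k in("mtx","k1","R","t")}
g=cv2.cvtColor(im,cv2.COLOR_BGR2GRAY); bl=cv2.morphologyEx(cv2.GaussianBlur(g,(3,3),0),cv2.MORPH_BLACKHAT,np.ones((9,9)))
vv,uu=np.mgrid[0:480,0:640]; r=rays(p,np.c_[uu.ravel(),vv.ravel()]); X=((r*d.reshape(-1,1)-p["t"])@p["R"]).reshape(480,640,3)
G=plane(p,np.c_[uu.ravel(),vv.ravel()],40).reshape(480,640,3)
ctr=np.array([477.3,-288.1])
P=[]
for u,v in [(211,205),(248,264),(283,318),(358,126),(391,193),(419,253)]:
    c=plane(p,(u,v),40)[0,:2]
    for _ in range(4):
        rr=np.hypot(G[...,0]-c[0],G[...,1]-c[1]); m=(abs(rr-29)<4)&(bl>8)
        q=G[m][:,:2]; A=np.c_[2*q,np.ones(len(q))]; s=np.linalg.lstsq(A,(q**2).sum(1),rcond=None)[0]; c=s[:2]
    P.append(c); print(c.round(1),len(q),np.sqrt(s[2]+c@c).round(1))
P=np.array(P); print("centre",P.mean(0))
M=np.array([(62,70),(0,70),(-62,70),(62,-70),(0,-70),(-62,-70)])
e=P-P.mean(0); th=np.degrees(np.arctan2((M[:,0]*e[:,1]-M[:,1]*e[:,0]).sum(),(M*e).sum())); print("disc yaw",th)
m=(X[...,2]>86)&(X[...,2]<98)&(np.hypot(X[...,0]-477,X[...,1]+288)<45); Q=X[m]; print(len(Q),cv2.minAreaRect(Q[:,:2].astype(np.float32)),np.median(Q[:,2]))
for u,v in [(295,190),(362,232),(294,265)]:
    q=plane(p,(u,v),40)[0,:2]-P.mean(0); print(np.hypot(*q),np.degrees(np.arctan2(q[1],q[0]))-th)
E
```

```text
[ 524.9 -207.7] 990 27.8
[ 464.  -219.6] 847 27.9
[ 403.2 -231.4] 805 27.8
[ 551.8 -345.4] 1154 27.8
[ 490.9 -357.2] 1025 27.8
[ 430.1 -369.1] 898 27.8
centre [ 477.49183287 -288.40873052]
disc yaw 11.034120715672984
0 ((0.0, 0.0), (0.0, 0.0), 0.0) nan
40.30866713227209 -0.7874818667614321
39.74750738277534 -120.0872352476755
38.86525888309504 120.34609398065241
  return _methods._mean(a, axis=axis, dtype=dtype,
  ret = ret.dtype.type(ret / rcount)
```

```bash
python3 - <<'E'
from h import *
z=np.load("t0.npz"); im=z["im"]; t=arm.camera_params("top")
g=im.max(2); 
c=np.array([453.7,267.1])
for u,v in [(203,293),(168.7,290.7),(182.5,321.7)]:
    w=plane(t,(u,v),64)[0,:2]; e=w-c; print(w.round(1),np.hypot(*e).round(1),np.degrees(np.arctan2(e[1],e[0])).round(1))
go((477.4,-288.3,140),101)
E
```

```text
[470.3 226.3] 44.0 -67.8
[475.5 294.1] 34.7 51.1
[414.7 266.5] 39.0 -179.1
grasp pt [ 504.9 -298.6  249.6] jaw yaw deg -106.79 tilt z [-0.0025 -0.     -1.    ] j6 1.535
tool shift [-29.1  -2.  109.7]
spin -27.8
```

```bash
python3 -m jog '[[[-18,-52,0,0],[-37,-105,0,0],[-55,-158,0,0],[-74,-210,0,0],[-92,-263,0,0]]]'
python3 -m jog '[[[-18,-52,0,0],[-37,-105,0,0],[-55,-158,0,0],[-74,-210,0,0],[-92,-263,0,0]]]'
python3 -m jog '[[[0,0,0,0],[0,0,0,0],[0,0,0,0],[0,0,0,0],[0,0,0,0]]]'
python3 - <<'E'
from h import *
p=arm.camera_params("wrist"); im,d=arm.get_image("wrist"); cv2.imwrite("pics/w4.png",im)
np.savez("w4.npz",im=im,d=d,**p); print(tool()[2], arm.read_state()["joints"])
E
```

```text
clock: 8.57
position: [492.9, -18.5, 405.0]
ee_rot: [0.989, -0.146, -0.001, 0.0]
contact_force: [0.7, 0.2, 0.3]
gripper_width: 60.1
clock: 9.2
position: [480.4, 261.7, 405.3]
ee_rot: [0.989, -0.146, -0.001, -0.0]
contact_force: [1.7, -0.3, 0.9]
gripper_width: 60.1
clock: 9.82
position: [480.6, 261.0, 405.5]
ee_rot: [0.989, -0.146, -0.0, -0.0]
contact_force: [-0.2, -0.0, 0.5]
gripper_width: 59.9
[480.55438553 261.1101852  405.4636343 ] [ 0.79398278  0.25169695 -0.18334258 -0.00118063 -1.13602806  0.4837214 ]
```

View pics/w4.png

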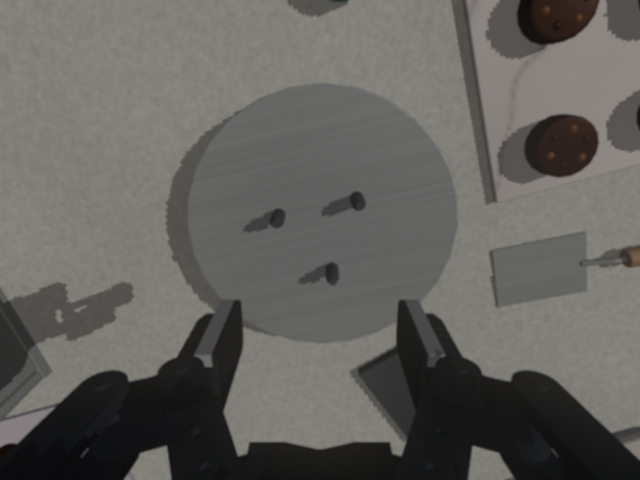

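```bash
python3 - <<'E'
from h import *
z=np.load("w4.npz"); im,d=z["im"],z["d"]; p={k:z[k] for k in("mtx","k1","R","t")}
vv,uu=np.mgrid[0:480,0:640]; r=rays(p,np.c_[uu.ravel(),vv.ravel()]); X=((r*d.reshape(-1,1)-p["t"])@p["R"]).reshape(480,640,3)
m=(X[...,2]>28)&(X[...,2]<80)&(np.hypot(X[...,0]-454,X[...,1]-266)<140)
c=max(cv2.findContours(m.astype(np.uint8),0,2)[0],key=cv2.contourArea); W=plane(p,cv2.convexHull(c)[:,0],35)[:,:2].astype(np.float32); print(cv2.fitEllipse(W),cv2.minEnclosingCircle(W))
m=((X[...,2]>45)&(X[...,2]<75)&(np.hypot(X[...,0]-454,X[...,1]-266)<80)).astype(np.uint8)
n,l,st,ce=cv2.connectedComponentsWithStats(m)
for i in range(1,n):
    if st[i,4]<20: continue
    Q=X[l==i]; T=Q[Q[:,2]>Q[:,2].max()-9]; print(st[i],ce[i].round(1),Q[:,2].max().round(1),T.mean(0).round(1))
crop(im,230,170,390,300,5,"w4c.png")
E
```

```text
((453.2434387207031, 266.62957763671875), (237.61253356933594, 238.51251220703125), 145.0474090576172) ((453.2223815917969, 266.8130187988281), 119.47834777832031)
[351 193  15  18 200] [358.  201.6] 66.4 [471.7 230.4  62.3]
[270 211  15  17 201] [277.1 219.1] 66.6 [476.7 298.4  62.5]
[326 266  13  19 199] [332.1 274.9] 67.6 [414.7 269.   63.1]
```

View pics/w4c.png

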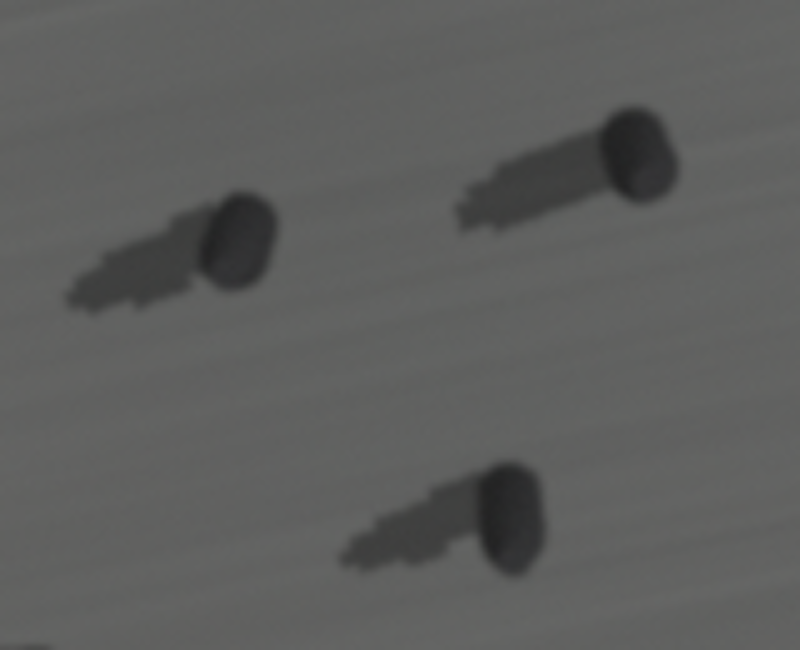

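```bash
python3 -m jog '[[[18,52,0,0],[37,105,0,0],[55,158,0,0],[74,210,0,0],[92,263,0,0]]]'
python3 -m jog '[[[14,52,0,-5],[29,105,0,-10],[43,158,0,-16],[57,210,0,-22],[70,262,0,-27.8]]]'
python3 - <<'E'
from h import *
go((477.4,-288.3,130),101)
E
```

```text
clock: 10.5
position: [492.2, -19.1, 405.6]
ee_rot: [0.989, -0.146, -0.0, -0.0]
contact_force: [0.3, -1.0, 0.4]
gripper_width: 59.9
clock: 11.12
position: [483.0, -292.2, 405.7]
ee_rot: [0.995, 0.097, 0.0, -0.0]
contact_force: [1.2, 0.9, -0.6]
gripper_width: 59.9
grasp pt [ 483.1 -292.1  250.7] jaw yaw deg -78.84 tilt z [ 5.e-04  4.e-04 -1.e+00] j6 2.023
tool shift [ -4.9  -4.8 120.7]
spin 0.2
```

```bash
python3 -m jog '[[[-4.9,-4.8,50,0.2],[-4.9,-4.8,100,0.2],[-4.9,-4.8,120,0.2],[-4.9,-4.8,120.7,0.2],[-4.9,-4.8,120.7,0.2]]]' 50
python3 - <<'E'
from h import *
go((477.4,-288.3,72),101)
im,d=arm.get_image("wrist"); cv2.imwrite("pics/w5.png",im)
E
```

```text
clock: 11.75
position: [477.9, -288.6, 286.2]
ee_rot: [0.995, 0.096, 0.001, 0.0]
contact_force: [-0.3, 1.3, -0.6]
gripper_width: 50.0
grasp pt [ 478.2 -288.7  131.2] jaw yaw deg -79.02 tilt z [ 2.5e-03 -5.0e-04 -1.0e+00] j6 2.016
tool shift [-0.9 -0.6 59.2]
spin -0.0
```

View pics/w5.png

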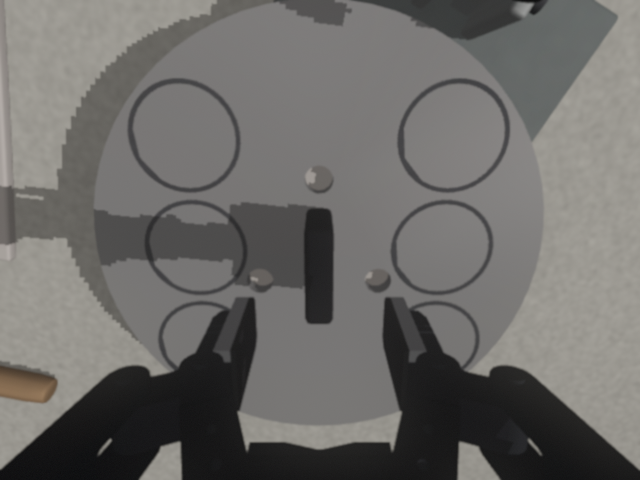

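```bash
python3 -m jog '[[[-0.9,-0.6,25,0],[-0.9,-0.6,50,0],[-0.9,-0.6,59,0],[-0.9,-0.6,59,0],[-0.9,-0.6,59,0]]]'
python3 -m jog '[[[0,0,0,0],[0,0,0,0],[0,0,0,0],[0,0,0,0],[0,0,0,0]]]' 0
python3 - <<'E'
from h import *
go((477.4,-288.3,72),101)
E
```

```text
clock: 12.42
position: [477.6, -288.3, 228.7]
ee_rot: [0.995, 0.096, 0.003, 0.001]
contact_force: [1.2, 0.2, -0.3]
gripper_width: 50.2
clock: 13.05
position: [477.9, -288.3, 229.6]
ee_rot: [0.995, 0.096, 0.003, 0.001]
contact_force: [0.3, 1.8, 5.8]
gripper_width: 12.6
grasp pt [ 478.9 -288.5   74.6] jaw yaw deg -78.99 tilt z [ 0.0067 -0.0018 -1.    ] j6 2.015
tool shift [-1.5 -0.5  2.6]
spin 0.0
```

```bash
python3 -m jog '[[[0,0,-3,0],[0,0,-7,0],[0,0,-12,0],[-6,-3,-16,0],[-18,-9,-22,0]]]'
python3 -m jog '[[[-12,-6,-8,0],[-26,-13,-20,0],[-35,-19,-40,0],[-35,-19,-62,0],[-35,-19,-80,0]]]'
python3 - <<'E'
from h import *
go((454.0,266.2,200),145.6); print(arm.read_state()["contact_force"])
im,d=arm.get_image("scene"); cv2.imwrite("pics/s3.png",im)
im,d=arm.get_image("wrist"); cv2.imwrite("pics/w6.png",im)
E
```

```text
clock: 13.68
position: [457.7, -282.6, 251.4]
ee_rot: [0.995, 0.096, 0.003, 0.001]
contact_force: [0.5, 0.3, -8.0]
gripper_width: 12.7
clock: 14.3
position: [417.9, -270.2, 332.6]
ee_rot: [0.995, 0.096, 0.003, 0.001]
contact_force: [0.2, 0.2, -8.0]
gripper_width: 13.2
grasp pt [ 419.  -270.4  177.6] jaw yaw deg -79.01 tilt z [ 0.007  -0.0016 -1.    ] j6 2.01
tool shift [ 136.9 -520.   -23. ]
spin -44.6
[ 0.15339838  0.18842155 -7.96197508]
```

View pics/s3.png

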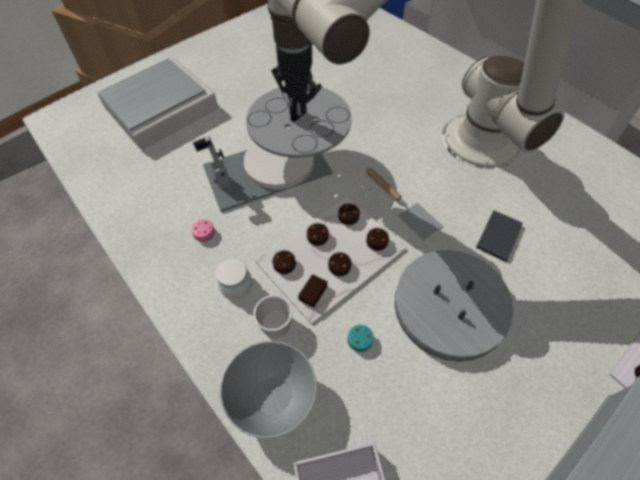

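View pics/w6.png

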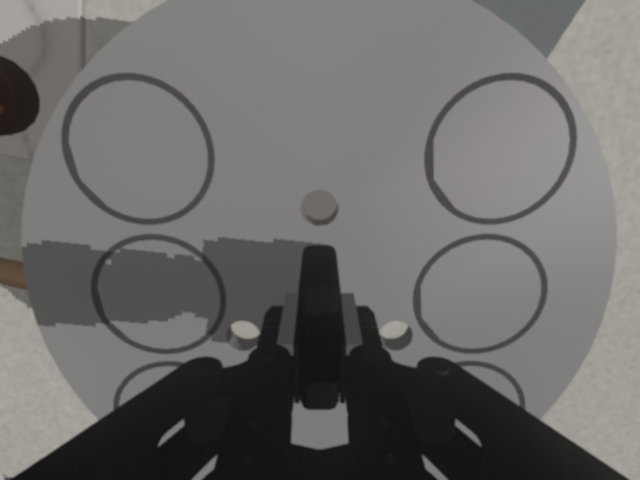

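```bash
python3 -m jog '[[[6,-20,-6,0],[15,-55,-12,0],[25,-95,-20,0],[36,-135,-23,0],[46,-175,-23,0]]]'
python3 -m jog '[[[11,-40,0,0],[21,-80,0,0],[32,-120,0,0],[42,-160,0,0],[52,-197,0,0]]]'
python3 -m jog '[[[10,-38,0,-2],[20,-75,0,-7],[28,-108,0,-14],[35,-133,0,-22],[38,-147,0,-30]]]'
python3 - <<'E'
from h import *
go((454.0,266.2,200),145.6); print(arm.read_state()["contact_force"])
E
```

```text
clock: 15.02
position: [429.1, -88.7, 355.9]
ee_rot: [0.995, 0.096, 0.005, 0.002]
contact_force: [0.5, 0.2, -8.3]
gripper_width: 12.8
clock: 15.65
position: [441.5, 115.5, 354.7]
ee_rot: [0.995, 0.096, 0.005, 0.002]
contact_force: [0.4, 0.4, -8.4]
gripper_width: 13.0
clock: 16.27
position: [450.1, 267.7, 353.1]
ee_rot: [0.936, 0.353, 0.003, 0.003]
contact_force: [-0.6, -0.4, -7.8]
gripper_width: 13.2
grasp pt [451.3 267.1 198.1] jaw yaw deg -48.7 tilt z [ 0.0079 -0.004  -1.    ] j6 1.437
tool shift [ 1.4  2.5 -1.9]
spin -14.3
[-0.57397447 -0.43666374 -7.78244052]
```

```bash
python3 -m jog '[[[0.5,0.5,5,-5],[0.5,1,20,-10],[1,2,35,-14.3],[1,2,40,-14.3],[1,2,40,-14.3]]]'
python3 -m jog '[[[0,0,0,0],[0,0,0,0],[0,0,0,0],[0,0,0,0],[0,0,0,0]]]'
python3 - <<'E'
from h import *
go((454.0,266.2,100),145.6)
p=arm.camera_params("wrist"); im,d=arm.get_image("wrist"); cv2.imwrite("pics/w7.png",im)
np.savez("w7.npz",im=im,d=d,**p)
E
```

```text
clock: 16.9
position: [452.2, 266.4, 312.6]
ee_rot: [0.885, 0.466, 0.002, 0.004]
contact_force: [0.4, 0.8, -7.6]
gripper_width: 12.9
clock: 17.52
position: [452.2, 266.4, 312.7]
ee_rot: [0.885, 0.466, 0.002, 0.004]
contact_force: [-0.0, -0.0, -7.8]
gripper_width: 12.9
grasp pt [453.3 265.7 157.7] jaw yaw deg -34.48 tilt z [ 0.007  -0.0049 -1.    ] j6 1.689
tool shift [ 0.8 -0.2 57.7]
spin -0.1
```

View pics/w7.png

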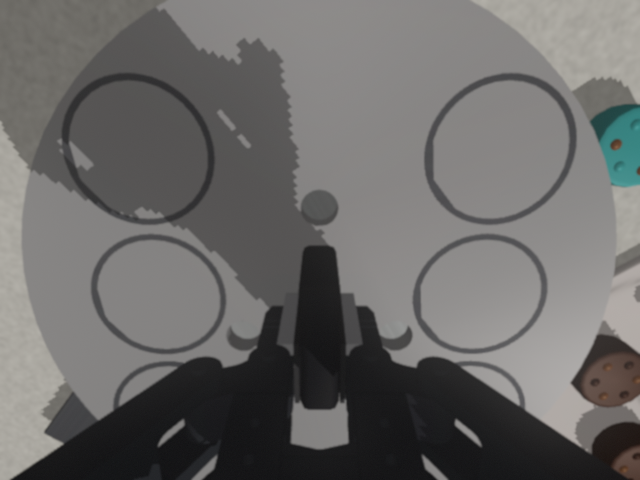

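```bash
cat > rings.py <<'E'
from h import *
def meas(im,d,p,seeds,zt,M,rr0=27.8):
    g=cv2.cvtColor(im,cv2.COLOR_BGR2GRAY); bl=cv2.morphologyEx(cv2.GaussianBlur(g,(3,3),0),cv2.MORPH_BLACKHAT,np.ones((13,13)))
    vv,uu=np.mgrid[0:480,0:640]; G=plane(p,np.c_[uu.ravel(),vv.ravel()],zt).reshape(480,640,3)
    P=[]
    for s in seeds:
        c=plane(p,s,zt)[0,:2]
        for _ in range(5):
            rr=np.hypot(G[...,0]-c[0],G[...,1]-c[1]); m=(abs(rr-28)<4)&(bl>10)
            q=G[m][:,:2]; A=np.c_[2*q,np.ones(len(q))]; t=np.linalg.lstsq(A,(q**2).sum(1),rcond=None)[0]; c=t[:2]
        P.append(c); print("ring",c.round(1),len(q),"r",np.sqrt(t[2]+c@c).round(2))
    P=np.array(P);e=P-P.mean(0); M=np.array(M,float); f=M-M.mean(0)
    th=np.arctan2((f[:,0]*e[:,1]-f[:,1]*e[:,0]).sum(),(f*e).sum()); Rm=np.array([[np.cos(th),-np.sin(th)],[np.sin(th),np.cos(th)]])
    c=P.mean(0)-Rm@M.mean(0); print("disc c",c.round(2),"yaw",np.degrees(th).round(2),"res",np.abs(P-(M@Rm.T+c)).max().round(2)); return c,th
E
python3 - <<'E'
from rings import *
z=np.load("w7.npz"); im,d=z["im"],z["d"]; p={k:z[k] for k in("mtx","k1","R","t")}
for uv in [(320,130),(150,250),(480,250),(380,200),(60,220),(600,220)]: print(deproj(p,uv,d).round(1))
for zt in (121,123,125): meas(im,d,p,[(138,148),(158,294),(501,148),(481,294)],zt,[(62,70),(0,70),(62,-70),(0,-70)])
E
```

```text
[[492.8 323.  121.6]]
[[405.6 322.9 122.2]]
[[520.8 243.7 122.7]]
[[497.3 286.6 123.4]]
[[384.9 353.4 122.6]]
[[566.4 229.1 124.7]]
ring [429.1 355.9] 3732 r 27.93
ring [393.3 304. ] 3031 r 28.09
ring [546.1 275.4] 4125 r 28.21
ring [510.5 223.2] 3055 r 28.31
disc c [452.18 264.09] yaw 55.46 res 1.24
ring [429.9 355.6] 3729 r 27.59
ring [394.6 304.4] 3031 r 27.74
ring [545.5 276.2] 4125 r 27.86
ring [510.3 224.5] 3055 r 27.95
disc c [452.53 264.63] yaw 55.46 res 0.42
ring [430.8 355.3] 3727 r 27.24
ring [395.9 304.8] 3032 r 27.39
ring [544.9 276.9] 4127 r 27.51
ring [510.2 225.9] 3055 r 27.6
disc c [452.88 265.18] yaw 55.46 res 0.76
```

```bash
python3 - <<'E'
from h import *
go((454.8,267.3,114),145.6);go((454.8,267.3,79.6),145.6)
E
```

```text
grasp pt [453.3 265.7 157.7] jaw yaw deg -34.47 tilt z [ 0.007 -0.005 -1.   ] j6 1.689
tool shift [ 2.2 -0.1 43.7]
spin -0.1
grasp pt [453.3 265.7 157.7] jaw yaw deg -34.47 tilt z [ 0.007 -0.005 -1.   ] j6 1.689
tool shift [ 2.2 -0.4 78.1]
spin -0.1
```

```bash
python3 -m jog '[[[2.2,0,10,0],[2.2,0,25,0],[2.2,0,38,0],[2.2,-0.1,43.7,0],[2.2,-0.1,43.7,0]]]'
python3 - <<'E'
from rings import *
go((454.8,267.3,79.6),145.6)
p=arm.camera_params("wrist"); im,d=arm.get_image("wrist"); cv2.imwrite("pics/w8.png",im)
g=tool()[2][2]-155
meas(im,d,p,[(138,148),(158,294),(501,148),(481,294)],g-34.6,[(62,70),(0,70),(62,-70),(0,-70)])
im,d=arm.get_image("scene"); crop(im,360,200,540,360,4,"s4.png")
E
```

```text
clock: 18.2
position: [453.7, 268.0, 268.3]
ee_rot: [0.885, 0.466, 0.001, 0.004]
contact_force: [-0.2, -0.2, -7.4]
gripper_width: 12.9
grasp pt [454.6 267.1 113.3] jaw yaw deg -34.47 tilt z [ 0.006  -0.0062 -1.    ] j6 1.688
tool shift [ 0.3 -0.3 33.7]
spin -0.1
ring [431.5 356.8] 3748 r 27.47
ring [396.3 305.9] 3034 r 27.63
ring [546.6 277.8] 4136 r 27.72
ring [511.5 226.4] 3056 r 27.84
disc c [453.92 266.19] yaw 55.47 res 0.23
```

View pics/w8.png

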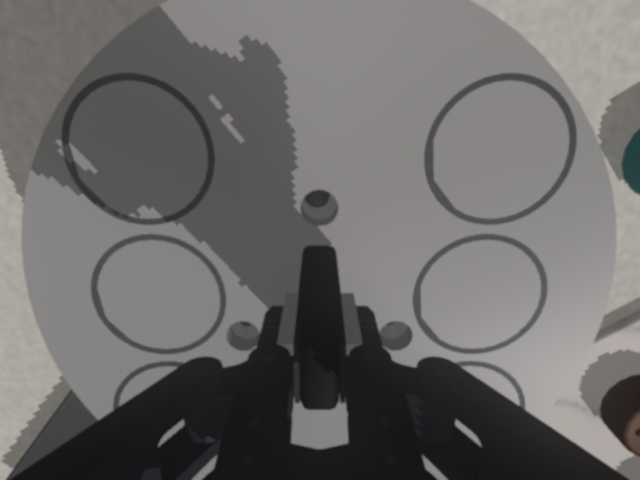

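View pics/s4.png

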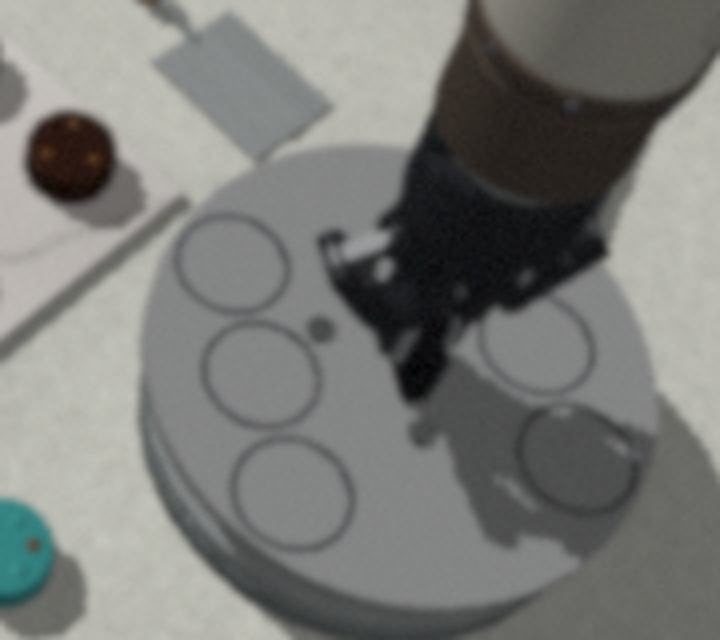

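```bash
python3 -m jog '[[[0.2,-0.2,3,0],[0.2,-0.2,6,0],[0.2,-0.2,9,0],[0.2,-0.2,12,0],[0.2,-0.2,14,0]]]'
python3 - <<'E'
from h import *
s=arm.read_state();go((454.8,267.3,79.6),145.6); print(s["contact_force"].round(1),s["wrist_torque"].round(2))
E
```

```text
clock: 18.92
position: [454.0, 268.5, 255.0]
ee_rot: [0.885, 0.466, 0.002, 0.004]
contact_force: [-0.3, -0.2, -8.2]
gripper_width: 13.1
grasp pt [455.1 267.7 100. ] jaw yaw deg -34.46 tilt z [ 0.0075 -0.0048 -1.    ] j6 1.687
tool shift [-0.6 -0.2 20.4]
spin -0.1
[-0.3 -0.2 -8.2] [ 0.    0.05 -0.02]
```

```bash
python3 -m jog '[[[-0.4,-0.1,3,0],[-0.4,-0.1,6,0],[-0.4,-0.1,9,0],[-0.4,-0.1,12,0],[-0.4,-0.1,14,0]]]'
python3 - <<'E'
from h import *
s=arm.read_state();go((454.8,267.3,79.6),145.6); print(s["contact_force"].round(1),s["wrist_torque"].round(2))
E
```

```text
clock: 19.55
position: [453.8, 268.1, 240.8]
ee_rot: [0.885, 0.466, 0.002, 0.004]
contact_force: [-0.9, -0.2, -7.5]
gripper_width: 13.1
grasp pt [454.9 267.4  85.8] jaw yaw deg -34.46 tilt z [ 0.0074 -0.0049 -1.    ] j6 1.686
tool shift [-0.1 -0.1  6.2]
spin -0.1
[-0.9 -0.2 -7.5] [0.02 0.07 0.05]
```

```bash
python3 -m jog '[[[0,0,2,0],[0,0,4,0],[0,0,5,0],[0,0,6,0],[0,0,6.5,0]]]'
python3 - <<'E'
from h import *
s=arm.read_state();go((454.8,267.3,79.6),145.6); print(s["contact_force"].round(1),s["wrist_torque"].round(2))
E
```

```text
clock: 20.18
position: [454.0, 268.0, 234.8]
ee_rot: [0.885, 0.466, 0.002, 0.004]
contact_force: [-0.3, -2.3, -1.8]
gripper_width: 12.9
grasp pt [455.2 267.3  79.8] jaw yaw deg -34.45 tilt z [ 0.0079 -0.0047 -1.    ] j6 1.686
tool shift [-0.2 -0.3  0.2]
spin -0.0
[-0.3 -2.3 -1.8] [-0.24  0.27  0.1 ]
```

```bash
python3 -m jog '[[[0,0,0.5,0],[0,0,1,0],[0,0,1.5,0],[0,0,1.5,0],[0,0,1.5,0]]]'
python3 -m jog '[[[0,0,0,0],[0,0,0,0],[0,0,0,0],[0,0,0,0],[0,0,0,0]]]' 24
python3 - <<'E'
from h import *
s=arm.read_state();go((454.8,267.3,79.6),145.6); print(s["contact_force"].round(1),s["wrist_torque"].round(2))
E
```

```text
clock: 20.8
position: [454.0, 268.0, 234.6]
ee_rot: [0.885, 0.466, 0.003, 0.004]
contact_force: [-2.7, -3.9, 6.0]
gripper_width: 12.8
clock: 21.42
position: [454.1, 268.1, 234.5]
ee_rot: [0.885, 0.466, 0.003, 0.004]
contact_force: [0.5, -0.1, 0.0]
gripper_width: 23.9
grasp pt [455.4 267.4  79.5] jaw yaw deg -34.42 tilt z [ 0.0087 -0.0045 -1.    ] j6 1.686
tool shift [-0.4 -0.5 -0.1]
spin -0.0
[ 0.5 -0.1  0. ] [0.03 0.01 0.02]
```

```bash
python3 -m jog '[[[0,0,-10,0],[0,0,-35,0],[0,0,-80,0],[10,0,-130,0],[30,0,-165,0]]]'
python3 -m jog '[[[0,0,0,0],[0,0,0,0],[0,0,0,0],[0,0,0,0],[0,0,0,0]]]' 70
python3 - <<'E'
from rings import *
p=arm.camera_params("wrist"); im,d=arm.get_image("wrist"); cv2.imwrite("pics/w9.png",im);np.savez("w9.npz",im=im,d=d,**p)
g=cv2.cvtColor(im,cv2.COLOR_BGR2GRAY)
s,R,P=tool(); print(P,R[:,2])
vv,uu=np.mgrid[0:480,0:640]; r=rays(p,np.c_[uu.ravel(),vv.ravel()]); X=((r*d.reshape(-1,1)-p["t"])@p["R"]).reshape(480,640,3)
m=(np.hypot(X[...,0]-454,X[...,1]-266)<115)&(X[...,2]<52)&(X[...,2]>30)
Q=X[m]; A=np.c_[Q[:,:2]-[454,266],np.ones(len(Q))]; print("plane",np.linalg.lstsq(A,Q[:,2],rcond=None)[0])
im,d=arm.get_image("top"); crop(im,100,220,370,370,2.9,"t3.png"); 
p=arm.camera_params("top"); r=rays(p,np.c_[uu.ravel(),vv.ravel()]); X=((r*d.reshape(-1,1)-p["t"])@p["R"]).reshape(480,640,3)
m=(np.hypot(X[...,0]-454,X[...,1]-266)<115)&(X[...,2]<60)&(X[...,2]>30)
Q=X[m]; A=np.c_[Q[:,:2]-[454,266],np.ones(len(Q))]; print("plane top",len(Q),np.linalg.lstsq(A,Q[:,2],rcond=None)[0])
E
```

```text
clock: 22.05
position: [469.5, 293.3, 403.3]
ee_rot: [0.885, 0.466, 0.005, 0.003]
contact_force: [0.5, 0.1, -0.6]
gripper_width: 23.9
clock: 22.68
position: [469.4, 293.2, 402.7]
ee_rot: [0.885, 0.466, 0.004, 0.004]
contact_force: [0.6, -0.0, -0.1]
gripper_width: 70.1
[469.44498372 293.20805578 402.85672841] [ 0.01108501 -0.00242669 -0.99993561]
plane [4.61700350e-04 8.48660055e-04 4.52921491e+01]
plane top 9480 [-1.08196498e-03  6.47994088e-04  4.65678195e+01]
```

View pics/w9.png

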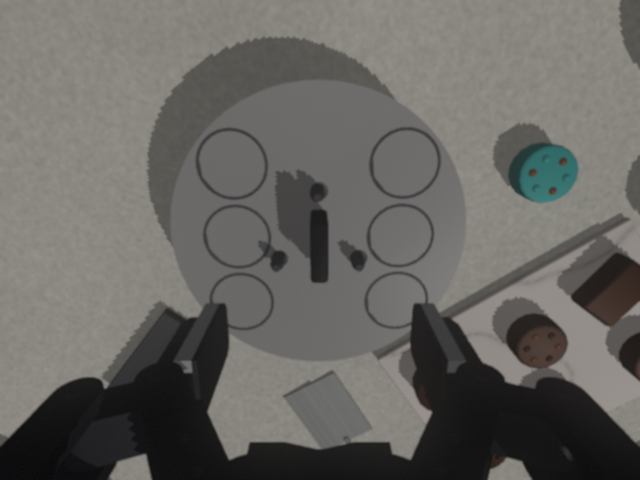

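View pics/t3.png

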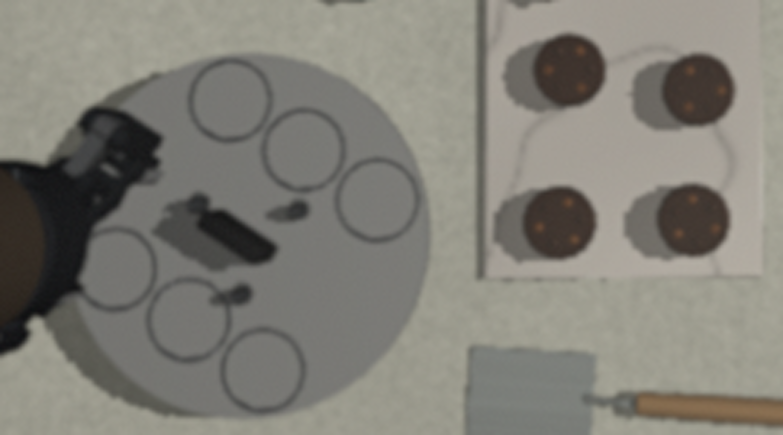

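```bash
python3 - <<'E'
from rings import *
z=np.load("w9.npz"); im,d=z["im"],z["d"]; p={k:z[k] for k in("mtx","k1","R","t")}
M=[(62,70),(0,70),(-62,70),(62,-70),(0,-70),(-62,-70)]
c,th=meas(im,d,p,[(232,163),(238,237),(242,301),(405,162),(400,235),(396,299)],45,M)
Rm=np.array([[np.cos(th),-np.sin(th)],[np.sin(th),np.cos(th)]])
for n,m in zip([2,1,0,5,4,3],M): print(n,(Rm@m+c).round(1))
E
```

```text
ring [431.4 357.5] 1055 r 27.73
ring [396.5 306. ] 971 r 27.79
ring [361.8 254.8] 709 r 27.68
ring [547.4 278.7] 1063 r 27.78
ring [512.5 227.3] 915 r 27.73
ring [477.5 176.2] 766 r 27.59
disc c [454.52 266.73] yaw 55.82 res 0.16
2 [431.4 357.4]
1 [396.6 306.1]
0 [361.8 254.8]
5 [547.3 278.7]
4 [512.4 227.4]
3 [477.6 176.1]
```

```bash
python3 - <<'E'
from h import *
go((560,15,275),145.8)
E
```

```text
grasp pt [471.2 292.9 248. ] jaw yaw deg -34.42 tilt z [ 0.0113 -0.0022 -0.9999] j6 1.683
tool shift [-179.   230.6  -25.4]
spin -0.2
```

```bash
python3 -m jog '[[[-35,45,-5,0],[-70,90,-10,0],[-108,140,-16,0],[-145,187,-22,0],[-179,230,-25,0]]]'
python3 -m jog '[[[0,0,0,0],[0,0,0,0],[0,0,0,0],[0,0,0,0],[0,0,0,0]]]' 70
cat > pat.py <<'E'
from h import *
def patties(name,zt=32,save=None):
    p=arm.camera_params(name); im,d=arm.get_image(name)
    if save: cv2.imwrite("pics/"+save,im)
    vv,uu=np.mgrid[0:480,0:640]; r=rays(p,np.c_[uu.ravel(),vv.ravel()]); X=((r*d.reshape(-1,1)-p["t"])@p["R"]).reshape(480,640,3)
    m=(X[...,2]>zt-4)&(X[...,2]<zt+5)&(X[...,0]>420)&(X[...,0]<720)&(X[...,1]>-130)&(X[...,1]<120)
    m=cv2.morphologyEx(m.astype(np.uint8),cv2.MORPH_OPEN,np.ones((3,3)))
    for c in cv2.findContours(m,0,2)[0]:
        if cv2.contourArea(c)<80: continue
        b=c[:,0]; W=plane(p,b,zt)[:,:2].astype(np.float32); (cx,cy),(a,bb),an=cv2.minAreaRect(W)
        print(name,"px",b.mean(0).round(0),"rect c",round(cx,1),round(cy,1),"size",round(a,1),round(bb,1),"circ",np.round(cv2.minEnclosingCircle(W)[0],1),round(cv2.minEnclosingCircle(W)[1],1))
E
python3 -c "
from pat import *
patties('wrist',save='w10.png');patties('top',save='t4.png')"
```

```text
clock: 23.4
position: [558.1, 13.6, 430.1]
ee_rot: [0.885, 0.466, 0.005, 0.004]
contact_force: [1.3, 0.5, -0.3]
gripper_width: 69.8
clock: 24.02
position: [558.0, 14.4, 430.1]
ee_rot: [0.884, 0.467, 0.005, 0.004]
contact_force: [-0.5, 1.1, -0.3]
gripper_width: 69.9
wrist px [268. 290.] rect c 462.2 -41.9 size 50.2 49.6 circ [462.3 -41.9] 25.7
wrist px [346. 242.] rect c 553.3 -46.6 size 49.8 49.9 circ [553.3 -46.3] 25.7
wrist px [210. 217.] rect c 460.9 51.8 size 50.2 51.0 circ [461.4  52.2] 26.1
wrist px [434. 182.] rect c 654.7 -39.3 size 49.5 50.2 circ [654.7 -38.9] 25.6
wrist px [305. 159.] rect c 567.9 44.2 size 50.5 50.2 circ [568.   44.1] 25.5
wrist px [374.  93.] rect c 651.8 54.9 size 61.3 39.8 circ [651.8  55.2] 34.3
top px [292. 296.] rect c 461.3 52.9 size 48.7 48.5 circ [460.5  52.4] 25.6
top px [340. 296.] rect c 460.6 -42.0 size 50.2 48.8 circ [461.1 -42.1] 25.6
top px [344. 251.] rect c 546.8 -56.1 size 28.6 50.6 circ [552.6 -46.9] 25.3
```

View pics/w10.png

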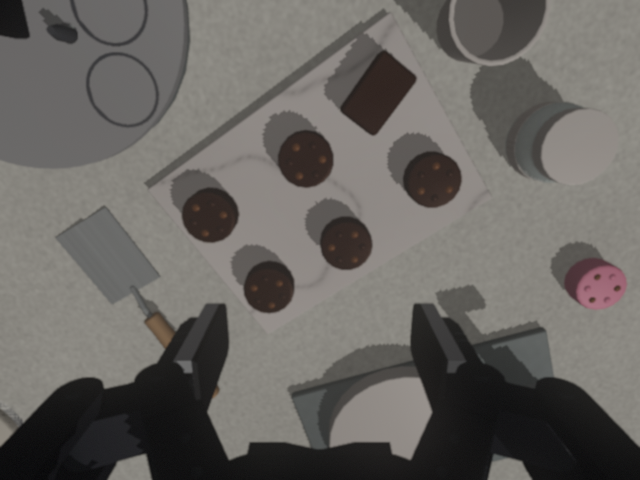

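```bash
python3 - <<'E'
from h import *
z=cv2.imread("pics/w10.png"); crop(z,150,30,500,330,2.2,"w10c.png")
go((461.2,52.0,80),145.8)
E
```

```text
grasp pt [559.9  13.8 275.1] jaw yaw deg -34.38 tilt z [ 0.0122 -0.0021 -0.9999] j6 2.222
tool shift [ -25.2 -105.2  193.9]
spin -0.2
```

View pics/w10c.png

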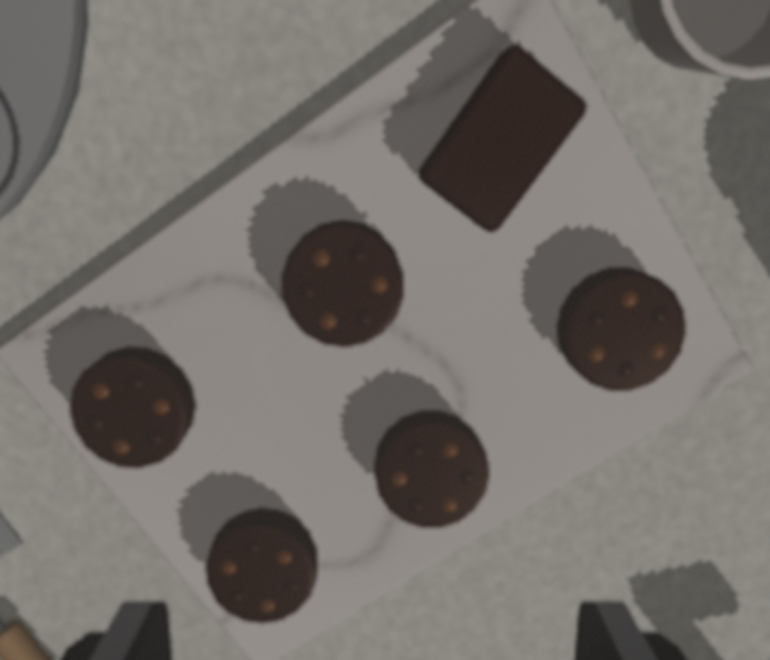

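```bash
python3 -m jog '[[[-8,-30,50,0],[-18,-70,100,0],[-25,-100,150,0],[-25,-105,190,0],[-25.2,-105.2,193.9,-0.2]]]' 72
python3 -c "
from h import *
go((461.2,52.0,26),145.8)"
```

```text
clock: 24.75
position: [458.4, 52.3, 233.2]
ee_rot: [0.883, 0.469, 0.002, 0.004]
contact_force: [0.3, -0.4, 1.8]
gripper_width: 72.1
grasp pt [459.5  51.6  78.2] jaw yaw deg -34.11 tilt z [ 0.0071 -0.0046 -1.    ] j6 2.067
tool shift [ 1.3  0.8 52.2]
spin 0.1
```

```bash
python3 -m jog '[[[1.3,0.8,20,0],[1.3,0.8,40,0],[1.3,0.8,50,0],[1.3,0.8,52,0],[1.3,0.8,52,0]]]'
python3 -m jog '[[[0,0,0,0],[0,0,0,0],[0,0,0,0],[0,0,0,0],[0,0,0,0]]]' 40
python3 -c "
from h import *
go((461.2,52.0,26),145.8); print(arm.read_state()['contact_force'])
im,d=arm.get_image('wrist'); cv2.imwrite('pics/w11.png',im)"
```

```text
clock: 25.38
position: [460.7, 52.9, 181.9]
ee_rot: [0.883, 0.469, 0.003, 0.004]
contact_force: [1.6, 0.5, -0.4]
gripper_width: 72.0
clock: 26.0
position: [461.1, 53.0, 183.1]
ee_rot: [0.883, 0.469, 0.004, 0.004]
contact_force: [-1.3, -0.2, 4.9]
gripper_width: 50.0
grasp pt [462.7  52.5  28.1] jaw yaw deg -34.07 tilt z [ 0.0107 -0.0034 -0.9999] j6 2.064
tool shift [-1.3 -1.   2.1]
spin 0.1
[-1.30747329 -0.24108981  4.88879373]
```

View pics/w11.png

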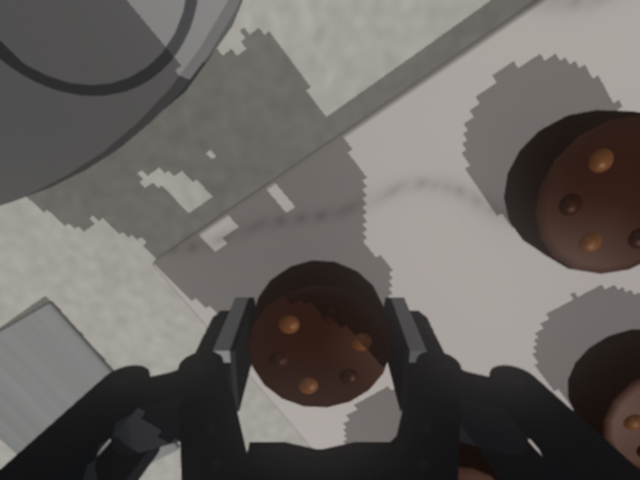

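```bash
python3 -m jog '[[[0,0,-15,0],[0,0,-40,0],[0,0,-70,0],[0,0,-95,0],[0,0,-95,0]]]'
python3 -c "
from h import *
go((478.3,177.2,110),145.8); print(arm.read_state()['contact_force'])"
```

```text
clock: 26.68
position: [460.5, 53.5, 280.2]
ee_rot: [0.883, 0.469, 0.007, 0.004]
contact_force: [-0.9, -0.5, -1.2]
gripper_width: 50.2
grasp pt [462.9  53.4 125.2] jaw yaw deg -34.06 tilt z [ 0.0157 -0.001  -0.9999] j6 2.069
tool shift [111.1 -56.8  15.3]
spin 0.1
[-0.87357028 -0.53806829 -1.18465066]
```

```bash
python3 -m jog '[[[25,-14,0,0],[55,-28,3,0],[85,-43,9,0],[105,-54,14,0],[111.1,-56.8,15.3,0]]]'
python3 -c "
from h import *
go((478.3,177.2,65.3),145.8); print(arm.read_state()['contact_force'])"
```

```text
clock: 27.3
position: [475.6, 178.2, 263.9]
ee_rot: [0.883, 0.47, 0.006, 0.004]
contact_force: [-0.5, -0.7, -0.4]
gripper_width: 50.7
grasp pt [477.8 177.9 108.9] jaw yaw deg -33.99 tilt z [ 0.0139 -0.0022 -0.9999] j6 1.856
tool shift [-0.6  0.2 43.6]
spin 0.2
[-0.5345929  -0.7095247  -0.40942972]
```

```bash
python3 -m jog '[[[-0.6,0.2,15,0.2],[-0.6,0.2,30,0.2],[-0.6,0.2,38,0.2],[-0.6,0.2,42,0.2],[-0.6,0.2,43.6,0.2]]]'
python3 -c "
from h import *
go((478.3,177.2,65.3),145.8); print(arm.read_state()['contact_force'])"
```

```text
clock: 27.92
position: [476.2, 177.4, 220.4]
ee_rot: [0.884, 0.468, 0.006, 0.004]
contact_force: [-0.4, 0.2, -1.5]
gripper_width: 50.2
grasp pt [478.4 177.   65.4] jaw yaw deg -34.21 tilt z [ 0.0141 -0.0021 -0.9999] j6 1.851
tool shift [ 0.1 -0.1  0.1]
spin -0.0
[-0.40914312  0.17302967 -1.51240748]
```

```bash
python3 -m jog '[[[0,0,0.5,0],[0,0,1,0],[0,0,1,0],[0,0,1,0],[0,0,1,0]]]'
python3 -m jog '[[[0,0,0,0],[0,0,0,0],[0,0,0,0],[0,0,0,0],[0,0,0,0]]]' 62
python3 -m jog '[[[0,0,-15,0],[0,0,-50,0],[0,0,-100,0],[0,0,-145,0],[0,0,-180,0]]]'
python3 -c "
from rings import *
from pat import patties
s,R,P=tool(); print(P,R[:,2])
patties('top')
im,d=arm.get_image('wrist'); cv2.imwrite('pics/w12.png',im)"
```

```text
clock: 28.55
position: [476.3, 177.4, 220.2]
ee_rot: [0.884, 0.468, 0.006, 0.004]
contact_force: [-2.0, 1.0, 5.0]
gripper_width: 50.0
clock: 29.18
position: [476.3, 177.4, 220.1]
ee_rot: [0.884, 0.468, 0.006, 0.004]
contact_force: [0.3, 1.1, -0.6]
gripper_width: 62.0
clock: 29.8
position: [473.3, 177.5, 403.5]
ee_rot: [0.884, 0.468, 0.008, 0.004]
contact_force: [0.9, 0.3, -0.4]
gripper_width: 62.2
[473.30105224 177.49779031 403.54568415] [ 1.78365381e-02  2.21328934e-04 -9.99840892e-01]
top px [340. 294.] rect c 461.1 -42.5 size 48.8 46.5 circ [461.  -42.1] 25.7
top px [306. 253.] rect c 548.3 23.7 size 49.0 49.0 circ [548.7  23.5] 25.6
top px [340. 250.] rect c 553.6 -45.9 size 49.1 49.2 circ [553.  -46.7] 25.6
top px [335. 201.] rect c 655.8 -39.1 size 49.5 47.8 circ [655.  -39.6] 25.6
top px [290. 203.] rect c 652.4 55.0 size 62.2 39.7 circ [652.6  54.7] 33.8
```

View pics/w12.png

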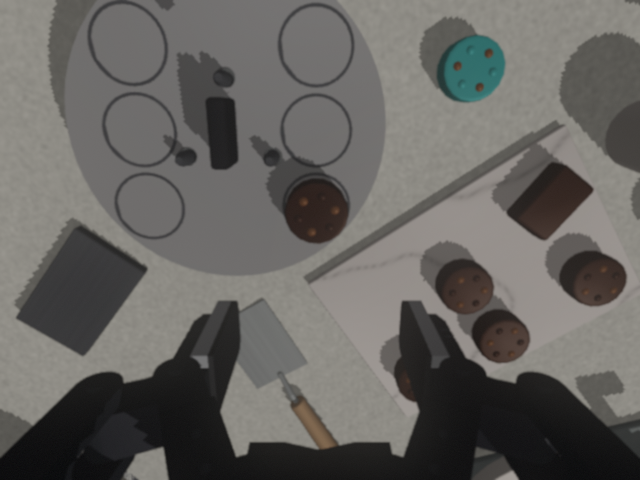

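```bash
cat > chk.py <<'E'
from h import *
R_={2:(431.4,357.4),1:(396.6,306.1),0:(361.8,254.8),5:(547.3,278.7),4:(512.4,227.4),3:(477.6,176.1)}
def check(name,save=None):
    p=arm.camera_params(name); im,d=arm.get_image(name)
    if save: cv2.imwrite("pics/"+save,im)
    vv,uu=np.mgrid[0:480,0:640]; r=rays(p,np.c_[uu.ravel(),vv.ravel()]); X=((r*d.reshape(-1,1)-p["t"])@p["R"]).reshape(480,640,3)
    for k,c in R_.items():
        m=(np.hypot(X[...,0]-c[0],X[...,1]-c[1])<45)&(X[...,2]>64)&(X[...,2]<76)&(np.abs((X[...,0]-454.5)*-np.sin(.974)+(X[...,1]-266.7)*np.cos(.974))>38)
        m=cv2.morphologyEx(m.astype(np.uint8),cv2.MORPH_OPEN,np.ones((3,3)))
        cs=cv2.findContours(m,0,2)[0]
        if not cs: continue
        b=max(cs,key=cv2.contourArea)
        if cv2.contourArea(b)<100: continue
        W=plane(p,b[:,0],69)[:,:2].astype(np.float32); (x,y),rr=cv2.minEnclosingCircle(W)
        print(name,"ring",k,"patty",round(x,1),round(y,1),"r",round(rr,1),"off",round(x-c[0],1),round(y-c[1],1),"z",X[m>0][:,2].mean().round(1))
E
python3 -c "
from chk import *
check('wrist');check('top'); go((548.9,22.8,85),145.8)
from pat import patties; patties('wrist')"
```

```text
wrist ring 4 patty 489.0 193.2 r 14.0 off -23.4 -34.2 z 68.4
wrist ring 3 patty 477.7 176.5 r 25.6 off 0.1 0.4 z 69.1
top ring 3 patty 477.6 175.7 r 25.8 off -0.0 -0.4 z 70.2
grasp pt [475.8 177.5 246.4] jaw yaw deg -34.2 tilt z [ 1.650e-02  1.000e-04 -9.999e-01] j6 1.856
tool shift [-88.4 145.3 162.6]
spin 0.0
wrist px [407. 386.] rect c 441.0 -34.5 size 33.4 8.9 circ [443.7 -35.3] 16.7
wrist px [513. 339.] rect c 552.7 -44.7 size 50.2 51.0 circ [551.9 -45.4] 26.4
wrist px [471. 290.] rect c 548.0 24.5 size 50.3 51.4 circ [548.8  24.7] 26.7
wrist px [610. 279.] rect c 654.4 -37.8 size 49.9 52.3 circ [654.8 -37.7] 26.7
wrist px [558. 197.] rect c 651.2 56.6 size 61.7 41.4 circ [651.3  56.4] 34.8
```

```bash
python3 -m jog '[[[-25,40,10,0],[-50,82,40,0],[-75,122,90,0],[-88,145,140,0],[-88.4,145,162,0]]]' 72
python3 -c "
from h import *
go((548.4,24.0,26),145.8)"
```

```text
clock: 30.68
position: [544.7, 20.2, 234.8]
ee_rot: [0.885, 0.466, 0.002, 0.003]
contact_force: [-0.2, 1.0, 0.4]
gripper_width: 71.9
grasp pt [545.6  19.6  79.8] jaw yaw deg -34.43 tilt z [ 0.006 -0.004 -1.   ] j6 2.198
tool shift [ 5.2 -0.6 53.8]
spin -0.2
```

```bash
python3 -m jog '[[[5.2,-0.6,15,0],[5.2,-0.6,35,0],[5.2,-0.6,48,0],[5.2,-0.6,53.8,0],[5.2,-0.6,53.8,0]]]'
python3 -m jog '[[[0,0,0,0],[0,0,0,0],[0,0,0,0],[0,0,0,0],[0,0,0,0]]]' 40
python3 -c "
from h import *
go((548.4,24.0,26),145.8); print(arm.read_state()['contact_force'])"
python3 -m jog '[[[0,0,-15,0],[0,0,-40,0],[0,0,-70,0],[0,0,-95,0],[0,0,-95,0]]]'
python3 -c "
from h import *
go((512.4,227.4,110),145.8); go((547.3,278.7,110),145.8);print(arm.read_state()['contact_force'])"
```

```text
clock: 31.3
position: [547.5, 24.8, 181.0]
ee_rot: [0.885, 0.466, 0.002, 0.003]
contact_force: [-0.7, -0.2, 0.2]
gripper_width: 71.9
clock: 31.92
position: [548.0, 25.1, 182.3]
ee_rot: [0.884, 0.467, 0.003, 0.003]
contact_force: [-0.6, 0.4, 6.1]
gripper_width: 50.3
grasp pt [549.3  24.5  27.3] jaw yaw deg -34.37 tilt z [ 0.0083 -0.0035 -1.    ] j6 2.19
tool shift [-0.9 -0.4  1.3]
spin -0.2
[-0.62741621  0.35307975  6.05755147]
clock: 32.55
position: [547.6, 25.5, 279.9]
ee_rot: [0.884, 0.467, 0.006, 0.004]
contact_force: [0.7, -0.2, -1.5]
gripper_width: 50.0
grasp pt [549.7  25.2 124.9] jaw yaw deg -34.37 tilt z [ 0.0136 -0.0018 -0.9999] j6 2.192
tool shift [ 145.8 -145.1   14.1]
spin -0.2
grasp pt [549.7  25.2 124.9] jaw yaw deg -34.37 tilt z [ 0.0136 -0.0018 -0.9999] j6 2.192
tool shift [ 207.8 -145.3   14.4]
spin -0.2
[ 0.7032784  -0.15698176 -1.53749198]
```

```bash
python3 -m jog '[[[35,-25,0,0],[80,-56,0,0],[125,-87,0,0],[168,-118,0,0],[195,-137,5,0]]]'
python3 -c "
from h import *
go((548.1,279.2,85),145.8)"
```

```text
clock: 33.17
position: [544.1, 266.0, 273.7]
ee_rot: [0.884, 0.467, 0.005, 0.004]
contact_force: [0.2, 0.1, -0.5]
gripper_width: 50.3
grasp pt [546.1 265.7 118.7] jaw yaw deg -34.28 tilt z [ 0.013  -0.002  -0.9999] j6 1.811
tool shift [12.1 -6.4 33.7]
spin -0.1
```

```bash
python3 -m jog '[[[6,-3,8,0],[12,-6.2,20,0],[12.1,-6.4,30,0],[12.1,-6.4,33.7,0],[12.1,-6.4,33.7,0]]]'
python3 -c "
from h import *
go((548.1,279.2,65),145.8)"
```

```text
clock: 33.8
position: [546.2, 278.7, 239.7]
ee_rot: [0.884, 0.467, 0.005, 0.004]
contact_force: [-0.1, -0.9, -0.6]
gripper_width: 50.3
grasp pt [548.1 278.3  84.7] jaw yaw deg -34.34 tilt z [ 0.0125 -0.0026 -0.9999] j6 1.795
tool shift [ 0.6 -0.8 19.7]
spin -0.1
```

```bash
python3 -m jog '[[[0.6,-0.5,8,0],[0.6,-0.5,14,0],[0.6,-0.5,18,0],[0.6,-0.5,20,0],[0.6,-0.5,20.8,0]]]'
python3 -c "
from h import *
go((548.1,279.2,65),145.8);print(arm.read_state()['contact_force'])"
python3 -m jog '[[[0,0,0,0],[0,0,0,0],[0,0,0,0],[0,0,0,0],[0,0,0,0]]]' 62
python3 -m jog '[[[0,0,-15,0],[0,0,-50,0],[0,0,-100,0],[0,0,-145,0],[0,0,-180,0]]]'
python3 -c "
from chk import *
from pat import patties
check('wrist','w13.png');check('top');patties('top')
go((654.8,-38.6,85),145.8)"
```

```text
clock: 34.42
position: [546.4, 279.5, 219.4]
ee_rot: [0.884, 0.467, 0.005, 0.004]
contact_force: [-3.0, -1.6, 4.7]
gripper_width: 50.2
grasp pt [548.3 279.   64.4] jaw yaw deg -34.32 tilt z [ 0.0123 -0.0029 -0.9999] j6 1.794
tool shift [ 0.1 -0.2 -0.6]
spin -0.1
[-3.02537863 -1.57863376  4.67818182]
clock: 35.05
position: [546.4, 279.5, 219.3]
ee_rot: [0.884, 0.467, 0.005, 0.004]
contact_force: [-0.5, -0.5, 1.0]
gripper_width: 62.1
clock: 35.67
position: [543.9, 279.8, 403.1]
ee_rot: [0.884, 0.467, 0.007, 0.004]
contact_force: [0.5, 0.2, 0.1]
gripper_width: 62.0
wrist ring 5 patty 547.8 278.5 r 25.6 off 0.5 -0.2 z 69.1
wrist ring 4 patty 489.8 193.7 r 13.9 off -22.6 -33.7 z 68.4
wrist ring 3 patty 478.5 177.3 r 26.9 off 0.9 1.2 z 69.0
top ring 5 patty 547.7 276.8 r 26.1 off 0.4 -1.9 z 70.2
top ring 3 patty 477.8 176.0 r 26.0 off 0.2 -0.1 z 70.2
top px [340. 297.] rect c 460.1 -42.5 size 48.8 48.5 circ [461.  -42.1] 25.7
top px [338. 250.] rect c 553.7 -45.9 size 49.1 49.1 circ [552.9 -46.6] 25.6
top px [336. 201.] rect c 654.8 -39.1 size 49.5 49.9 circ [654.7 -39.6] 25.7
top px [290. 203.] rect c 652.3 54.9 size 61.8 39.5 circ [651.7  55.2] 34.0
grasp pt [546.9 280.2 248.1] jaw yaw deg -34.31 tilt z [ 0.0177  0.0013 -0.9998] j6 1.797
tool shift [-204.3  266.5  164.6]
spin -0.1
```

View pics/w13.png

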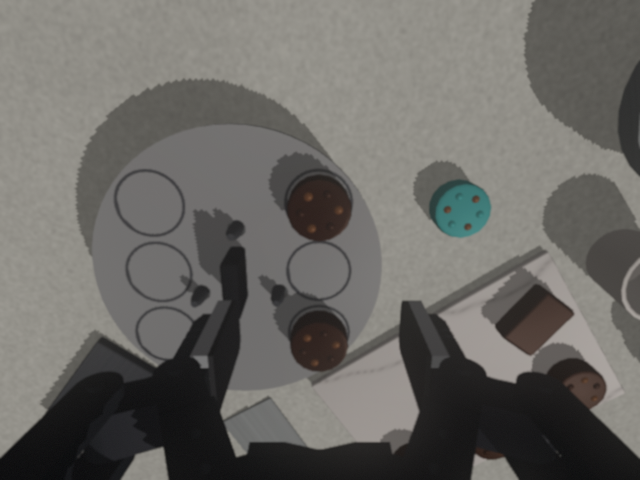

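```bash
python3 -c "
from h import *
p=arm.camera_params('top'); im,d=arm.get_image('top')
vv,uu=np.mgrid[0:480,0:640]; r=rays(p,np.c_[uu.ravel(),vv.ravel()]); X=((r*d.reshape(-1,1)-p['t'])@p['R']).reshape(480,640,3)
for n,(u,v) in dict(jar=(352,152),cup=(289,152)).items():
  m=((X[...,2]>52)&(X[...,2]<68)&(abs(uu-u)<28)&(abs(vv-v)<28)).astype(np.uint8)
  b=np.argwhere(m)[:,::-1]; W=plane(p,b,60)[:,:2].astype(np.float32); print(n,cv2.minEnclosingCircle(W))
"
```

```text
jar ((763.1537475585938, -72.84954071044922), 32.421871185302734)
cup ((766.1295166015625, 69.22810363769531), 55.215476989746094)
```

```bash
python3 -m jog '[[[-38,49,0,0],[-76,99,0,0],[-114,149,5,0],[-145,189,15,0],[-170,222,40,0]]]' 70
python3 -c "
from h import *
go((654.8,-38.8,80),145.8)"
```

```text
clock: 36.5
position: [632.2, 12.0, 362.1]
ee_rot: [0.884, 0.467, 0.006, 0.004]
contact_force: [0.7, 1.1, -0.3]
gripper_width: 69.9
grasp pt [634.5  11.9 207.1] jaw yaw deg -34.38 tilt z [ 1.480e-02 -9.000e-04 -9.999e-01] j6 2.264
tool shift [-31.3  43.7 127.4]
spin -0.2
```

```bash
python3 -m jog '[[[-15,20,30,0],[-31,43,65,0],[-31.3,43.7,100,0],[-31.3,43.7,127,0],[-31.3,43.7,127.4,0]]]'
python3 -c "
from h import *
go((654.8,-38.8,26),145.8)"
```

```text
clock: 37.12
position: [651.3, -38.9, 231.3]
ee_rot: [0.885, 0.466, 0.003, 0.002]
contact_force: [-0.1, -0.5, -0.2]
gripper_width: 70.1
grasp pt [652.3 -39.2  76.3] jaw yaw deg -34.42 tilt z [ 0.0067 -0.0019 -1.    ] j6 2.35
tool shift [ 1.7  1.5 50.3]
spin -0.2
```

```bash
python3 -m jog '[[[1.7,1.5,15,0],[1.7,1.5,32,0],[1.7,1.5,45,0],[1.7,1.5,50.3,0],[1.7,1.5,50.3,0]]]'
python3 -m jog '[[[0,0,0,0],[0,0,0,0],[0,0,0,0],[0,0,0,0],[0,0,0,0]]]' 40
python3 -c "
from h import *
go((654.8,-38.8,26),145.8); print(arm.read_state()['contact_force'])"
python3 -m jog '[[[0,0,-15,0],[0,0,-40,0],[0,0,-70,0],[0,0,-95,0],[0,0,-105,0]]]'
python3 -c "
from h import *
go((431.4,357.4,130),145.8);print(arm.read_state()['contact_force'])"
```

```text
clock: 37.75
position: [653.8, -38.5, 180.7]
ee_rot: [0.885, 0.466, 0.002, 0.002]
contact_force: [0.1, -0.8, 0.4]
gripper_width: 69.9
clock: 38.38
position: [654.3, -38.3, 181.8]
ee_rot: [0.885, 0.466, 0.003, 0.003]
contact_force: [-0.5, 1.1, 6.3]
gripper_width: 50.3
grasp pt [655.6 -38.7  26.8] jaw yaw deg -34.39 tilt z [ 0.0084 -0.002  -1.    ] j6 2.349
tool shift [-0.6 -0.6  0.8]
spin -0.2
[-0.45035799  1.12361872  6.25161174]
clock: 39.0
position: [653.4, -38.2, 288.8]
ee_rot: [0.885, 0.466, 0.004, 0.003]
contact_force: [-0.6, -0.1, -0.6]
gripper_width: 50.1
grasp pt [655.1 -38.4 133.8] jaw yaw deg -34.4 tilt z [ 0.011  -0.0016 -0.9999] j6 2.35
tool shift [ 200.2 -408.2    0.8]
spin -0.2
[-0.64540507 -0.10975698 -0.62164149]
```

```bash
python3 -m jog '[[[18,-37,-5,0],[40,-85,-8,0],[65,-134,-8,0],[90,-184,-8,0],[113,-232,-8,0]]]'
python3 -c "
from h import *
go((432.2,357.5,130),145.8)"
```

```text
clock: 39.62
position: [524.4, 187.3, 294.5]
ee_rot: [0.885, 0.466, 0.004, 0.003]
contact_force: [0.6, 0.5, -1.5]
gripper_width: 50.2
grasp pt [525.9 187.  139.5] jaw yaw deg -34.41 tilt z [ 0.0096 -0.0022 -1.    ] j6 1.899
tool shift [  87.7 -173.7    8.2]
spin -0.2
```

```bash
python3 -m jog '[[[18,-35,0,0],[40,-78,2,0],[62,-122,5,0],[80,-158,8,0],[87.7,-173.7,8.2,0]]]'
python3 -c "
from h import *
go((432.2,357.5,64.5),145.8)"
```

```text
clock: 40.25
position: [429.5, 359.2, 284.1]
ee_rot: [0.884, 0.467, 0.003, 0.004]
contact_force: [0.1, -0.7, -0.5]
gripper_width: 50.1
grasp pt [430.8 358.6 129.1] jaw yaw deg -34.29 tilt z [ 0.0083 -0.0036 -1.    ] j6 1.547
tool shift [-0.2  1.3 64.7]
spin -0.1
```

```bash
python3 -m jog '[[[-0.2,1.3,15,0],[-0.2,1.3,32,0],[-0.2,1.3,48,0],[-0.2,1.3,56,0],[-0.2,1.3,60,0]]]'
python3 -c "
from h import *
go((432.2,357.5,64),145.8)"
```

```text
clock: 40.88
position: [431.2, 357.6, 223.5]
ee_rot: [0.884, 0.467, 0.002, 0.004]
contact_force: [1.2, 0.3, -0.7]
gripper_width: 50.3
grasp pt [432.4 356.9  68.5] jaw yaw deg -34.33 tilt z [ 0.0078 -0.0044 -1.    ] j6 1.548
tool shift [ 0.4 -0.6  4.5]
spin -0.1
```

```bash
python3 -m jog '[[[0.4,-0.5,2,0],[0.4,-0.5,3.5,0],[0.4,-0.5,4.7,0],[0.4,-0.5,5.2,0],[0.4,-0.5,5.2,0]]]'
python3 -c "
from h import *
go((432.2,357.5,65),145.8);print(arm.read_state()['contact_force'])"
python3 -m jog '[[[0,0,0,0],[0,0,0,0],[0,0,0,0],[0,0,0,0],[0,0,0,0]]]' 62
python3 -m jog '[[[0,0,-15,0],[0,0,-50,0],[0,0,-100,0],[0,0,-145,0],[0,0,-180,0]]]'
python3 -c "
from chk import *
from pat import patties
check('wrist','w14.png');check('top');patties('top')
go((553.0,-46.3,150),145.8)"
```

```text
clock: 41.5
position: [431.1, 358.3, 218.8]
ee_rot: [0.884, 0.467, 0.003, 0.004]
contact_force: [-1.5, -1.3, 3.1]
gripper_width: 50.1
grasp pt [432.4 357.7  63.8] jaw yaw deg -34.32 tilt z [ 0.0083 -0.0039 -1.    ] j6 1.547
tool shift [-0.2 -0.  -1.2]
spin -0.1
[-1.51865376 -1.27826325  3.12727492]
clock: 42.12
position: [431.1, 358.3, 218.8]
ee_rot: [0.884, 0.467, 0.003, 0.004]
contact_force: [0.0, 0.6, -0.4]
gripper_width: 62.4
clock: 42.75
position: [429.4, 358.7, 402.4]
ee_rot: [0.884, 0.467, 0.004, 0.003]
contact_force: [0.3, 0.7, -0.8]
gripper_width: 61.9
wrist ring 2 patty 432.0 357.6 r 25.6 off 0.6 0.2 z 69.2
wrist ring 1 patty 420.3 340.2 r 13.2 off 23.7 34.1 z 69.1
wrist ring 5 patty 546.2 280.0 r 26.3 off -1.1 1.3 z 69.1
wrist ring 4 patty 488.5 194.7 r 15.3 off -23.9 -32.7 z 68.5
wrist ring 3 patty 477.6 178.6 r 26.8 off -0.0 2.5 z 69.1
top ring 2 patty 431.8 356.2 r 25.8 off 0.4 -1.2 z 70.3
top ring 5 patty 547.6 276.8 r 26.1 off 0.3 -1.9 z 70.3
top ring 3 patty 477.7 176.1 r 26.2 off 0.1 -0.0 z 70.1
top px [340. 295.] rect c 461.1 -42.5 size 48.8 50.6 circ [461.1 -42.1] 25.6
top px [339. 248.] rect c 553.7 -45.9 size 49.1 49.1 circ [552.8 -46.7] 25.5
top px [290. 204.] rect c 652.5 55.1 size 62.0 39.7 circ [651.7  55.2] 34.0
grasp pt [431.5 359.1 247.3] jaw yaw deg -34.31 tilt z [ 0.0122  0.0014 -0.9999] j6 1.551
tool shift [-267.2  328.    98.2]
spin -0.1
```

View pics/w14.png

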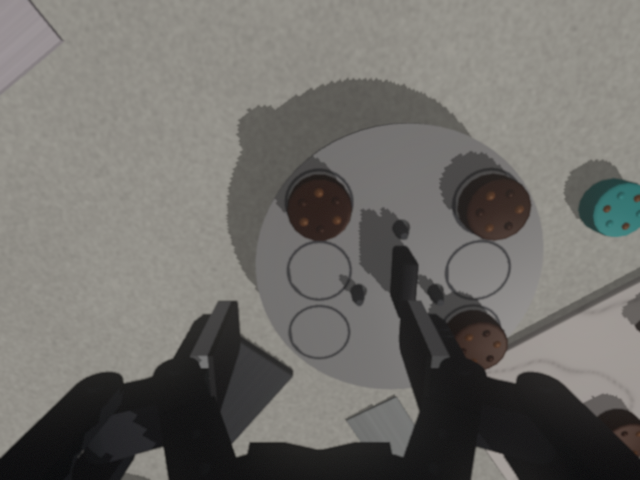

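```bash
python3 -m jog '[[[-35,43,0,0],[-72,88,0,0],[-109,134,0,0],[-146,180,0,0],[-184,226,0,0]]]' 70
python3 -m jog '[[[-22,26,15,0],[-50,61,45,0],[-75,92,85,0],[-83,102,120,0],[-83,102,150,0]]]'
python3 -c "
from h import *
go((553.0,-46.3,26),145.8)"
```

```text
clock: 43.52
position: [512.4, 77.6, 402.4]
ee_rot: [0.884, 0.467, 0.005, 0.002]
contact_force: [0.8, 0.0, 0.2]
gripper_width: 69.7
clock: 44.15
position: [551.0, -49.7, 250.6]
ee_rot: [0.885, 0.466, 0.004, 0.002]
contact_force: [-0.5, 0.5, 0.8]
gripper_width: 70.0
grasp pt [552.3 -49.6  95.6] jaw yaw deg -34.43 tilt z [ 8.1e-03  6.0e-04 -1.0e+00] j6 2.336
tool shift [ 2.7 -1.7 69.6]
spin -0.2
```

```bash
python3 -m jog '[[[2.7,-1.7,20,0],[2.7,-1.7,45,0],[2.7,-1.7,62,0],[2.7,-1.7,69.6,0],[2.7,-1.7,69.6,0]]]'
python3 -m jog '[[[0,0,0,0],[0,0,0,0],[0,0,0,0],[0,0,0,0],[0,0,0,0]]]' 40
python3 -c "
from h import *
go((553.0,-46.3,26),145.8); print(arm.read_state()['contact_force'])"
python3 -m jog '[[[0,0,-15,0],[0,0,-40,0],[0,0,-70,0],[0,0,-95,0],[0,0,-105,0]]]'
python3 -c "
from h import *
go((361.8,254.8,130),145.8);print(arm.read_state()['contact_force'])"
```

```text
clock: 44.78
position: [551.5, -46.5, 180.5]
ee_rot: [0.885, 0.466, 0.003, 0.001]
contact_force: [-1.0, 0.1, -0.1]
gripper_width: 69.9
clock: 45.4
position: [552.0, -46.3, 181.6]
ee_rot: [0.885, 0.466, 0.004, 0.002]
contact_force: [-0.5, 1.0, 5.9]
gripper_width: 50.0
grasp pt [553.4 -46.3  26.6] jaw yaw deg -34.4 tilt z [ 8.8e-03  5.0e-04 -1.0e+00] j6 2.33
tool shift [-0.2 -0.3  0.6]
spin -0.2
[-0.49271714  0.960957    5.88146013]
clock: 46.02
position: [551.1, -46.4, 288.7]
ee_rot: [0.885, 0.466, 0.006, 0.002]
contact_force: [-0.3, 0.1, -0.7]
gripper_width: 50.4
grasp pt [553.  -46.2 133.7] jaw yaw deg -34.41 tilt z [ 0.012   0.0011 -0.9999] j6 2.33
tool shift [ 140.3 -327.8    1.7]
spin -0.2
[-0.28810152  0.11990179 -0.73485765]
```

```bash
python3 -m jog '[[[14,-33,-5,0],[32,-75,-5,0],[50,-118,-5,0],[69,-162,-5,0],[84,-196,-5,0]]]'
python3 -m jog '[[[12,-28,0,0],[27,-62,0,0],[42,-98,0,0],[52,-122,3,0],[56,-132,3,0]]]'
python3 -c "
from h import *
go((362.2,254.8,64.5),145.8)"
```

```text
clock: 46.65
position: [435.4, 134.6, 292.2]
ee_rot: [0.884, 0.467, 0.005, 0.002]
contact_force: [0.1, 0.7, -0.5]
gripper_width: 50.3
clock: 47.28
position: [357.3, 256.0, 288.0]
ee_rot: [0.884, 0.467, 0.004, 0.002]
contact_force: [0.1, 0.0, -0.6]
gripper_width: 50.1
grasp pt [358.8 255.9 133. ] jaw yaw deg -34.29 tilt z [ 9.9e-03 -4.0e-04 -1.0e+00] j6 1.538
tool shift [ 0.6  2.9 68.5]
spin -0.1
```

```bash
python3 -m jog '[[[0.6,2.9,15,0],[0.6,2.9,32,0],[0.6,2.9,48,0],[0.6,2.9,60,0],[0.6,2.9,64,0]]]'
python3 -c "
from h import *
go((362.2,254.8,64),145.8)"
```

```text
clock: 47.9
position: [360.7, 254.4, 223.3]
ee_rot: [0.884, 0.467, 0.004, 0.003]
contact_force: [0.1, 0.2, -0.0]
gripper_width: 50.0
grasp pt [362.1 254.2  68.3] jaw yaw deg -34.32 tilt z [ 0.009  -0.0017 -1.    ] j6 1.543
tool shift [ 0.6 -0.3  4.3]
spin -0.1
```

```bash
python3 -m jog '[[[0.5,-0.3,2,0],[0.5,-0.3,3.5,0],[0.5,-0.3,4.7,0],[0.5,-0.3,5.2,0],[0.5,-0.3,5.2,0]]]'
python3 -c "
from h import *
go((362.2,254.8,64),145.8);print(arm.read_state()['contact_force'])"
python3 -m jog '[[[0,0,0,0],[0,0,0,0],[0,0,0,0],[0,0,0,0],[0,0,0,0]]]' 62
python3 -m jog '[[[0,0,-15,0],[0,0,-50,0],[0,0,-100,0],[0,0,-140,0],[0,0,-160,0]]]'
python3 -c "
from chk import *
from pat import patties
check('wrist','w15.png');check('top');patties('top')
go((461.2,-42.0,150),145.8)"
```

```text
clock: 48.52
position: [360.8, 255.1, 218.6]
ee_rot: [0.884, 0.467, 0.004, 0.003]
contact_force: [-1.3, 0.2, 5.1]
gripper_width: 50.4
grasp pt [362.3 254.9  63.6] jaw yaw deg -34.31 tilt z [ 0.0094 -0.0013 -1.    ] j6 1.542
tool shift [-0.1 -0.  -0.4]
spin -0.1
[-1.27847339  0.15527368  5.14879456]
clock: 49.15
position: [360.8, 255.1, 218.6]
ee_rot: [0.884, 0.467, 0.004, 0.003]
contact_force: [0.3, -0.4, 1.0]
gripper_width: 62.1
clock: 49.78
position: [359.4, 255.3, 381.0]
ee_rot: [0.884, 0.467, 0.006, 0.002]
contact_force: [0.3, 0.4, 0.3]
gripper_width: 61.8
wrist ring 2 patty 430.6 356.3 r 25.8 off -0.8 -1.1 z 69.3
wrist ring 1 patty 420.0 340.1 r 15.2 off 23.4 34.0 z 68.6
wrist ring 0 patty 362.0 255.0 r 25.7 off 0.2 0.2 z 69.1
wrist ring 5 patty 545.3 278.3 r 26.4 off -2.0 -0.4 z 69.2
wrist ring 4 patty 533.7 262.3 r 16.0 off 21.3 34.9 z 68.5
wrist ring 3 patty 476.5 177.6 r 26.4 off -1.1 1.5 z 69.1
top ring 2 patty 431.6 356.3 r 25.8 off 0.2 -1.1 z 70.3
top ring 0 patty 362.3 253.4 r 25.8 off 0.5 -1.4 z 70.2
top ring 5 patty 547.4 277.0 r 25.9 off 0.1 -1.7 z 70.3
top ring 3 patty 477.4 176.3 r 25.8 off -0.2 0.2 z 70.2
top px [339. 299.] rect c 460.1 -42.5 size 48.8 48.5 circ [461.  -42.1] 25.7
top px [291. 204.] rect c 652.4 55.1 size 62.0 39.6 circ [652.6  54.7] 33.8
grasp pt [360.8 255.4 224.2] jaw yaw deg -34.32 tilt z [ 1.040e-02  8.000e-04 -9.999e-01] j6 1.546
tool shift [-189.5  249.9   75. ]
spin -0.1
```

View pics/w15.png

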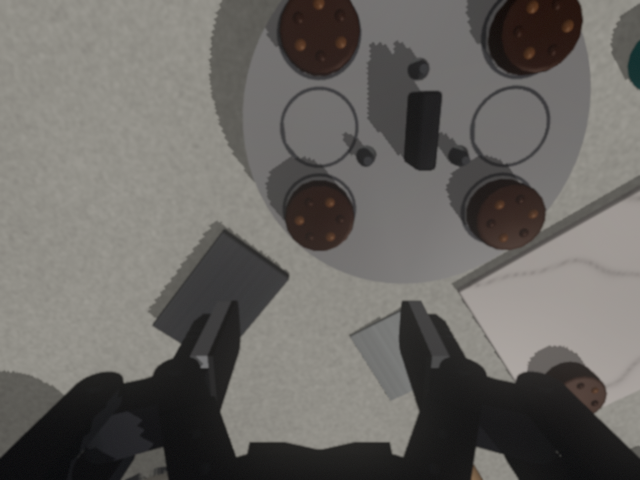

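```bash
python3 -m jog '[[[-35,46,0,0],[-72,95,0,0],[-109,144,0,0],[-140,185,0,0],[-160,211,15,0]]]' 70
python3 -m jog '[[[-10,14,15,0],[-25,34,45,0],[-29,39,75,0],[-29,39,105,0],[-29,39,120,0]]]'
python3 -c "
from h import *
go((463.0,-39.6,26),145.8)
from pat import patties; patties('top')"
```

```text
clock: 50.55
position: [443.7, 2.1, 364.0]
ee_rot: [0.885, 0.466, 0.005, 0.002]
contact_force: [0.5, 0.6, 0.4]
gripper_width: 70.2
clock: 51.18
position: [459.5, -44.3, 240.9]
ee_rot: [0.885, 0.466, 0.002, 0.001]
contact_force: [0.1, 0.4, 0.2]
gripper_width: 69.9
grasp pt [460.1 -44.4  85.9] jaw yaw deg -34.49 tilt z [ 4.e-03 -5.e-04 -1.e+00] j6 2.28
tool shift [ 5.5 -0.6 59.9]
spin -0.3
top px [290. 204.] rect c 652.5 55.0 size 61.9 39.7 circ [652.6  54.7] 33.8
```

```bash
python3 -m jog '[[[5.5,-0.6,15,0],[5.5,-0.6,38,0],[5.5,-0.6,52,0],[5.5,-0.6,59.9,0],[5.5,-0.6,59.9,0]]]'
python3 -m jog '[[[0,0,0,0],[0,0,0,0],[0,0,0,0],[0,0,0,0],[0,0,0,0]]]' 40
python3 -c "
from h import *
go((461.6,-42,26),145.8); print(arm.read_state()['contact_force'])"
python3 -m jog '[[[0,0,-15,0],[0,0,-40,0],[0,0,-70,0],[0,0,-95,0],[0,0,-105,0]]]'
python3 -c "
from h import *
go((512.4,227.4,130),145.8);print(arm.read_state()['contact_force'])"
```

```text
clock: 51.85
position: [461.5, -39.5, 179.2]
ee_rot: [0.885, 0.466, -0.0, 0.0]
contact_force: [-1.2, 0.5, -1.1]
gripper_width: 69.8
clock: 52.48
position: [461.9, -39.4, 180.1]
ee_rot: [0.885, 0.466, 0.0, 0.001]
contact_force: [-0.5, 0.7, 6.3]
gripper_width: 50.4
grasp pt [462.1 -39.6  25.1] jaw yaw deg -34.49 tilt z [ 0.0013 -0.0011 -1.    ] j6 2.27
tool shift [-2.3  1.  -0.9]
spin -0.3
[-0.48793009  0.73479522  6.26455523]
clock: 53.1
position: [461.8, -39.3, 286.3]
ee_rot: [0.885, 0.466, 0.002, 0.001]
contact_force: [0.7, -0.1, -0.5]
gripper_width: 50.5
grasp pt [462.3 -39.4 131.3] jaw yaw deg -34.49 tilt z [ 3.7e-03 -3.0e-04 -1.0e+00] j6 2.271
tool shift [ 248.2 -109.8    1.4]
spin -0.3
[ 0.70714265 -0.09111186 -0.53436905]
```

```bash
python3 -m jog '[[[35,-15,0,0],[80,-35,0,0],[128,-56,0,0],[176,-78,0,0],[215,-95,0,0]]]'
python3 -c "
from h import *
go((513.7,229.3,110),145.8)"
```

```text
clock: 53.72
position: [505.0, 193.5, 285.3]
ee_rot: [0.885, 0.466, 0.001, 0.001]
contact_force: [0.0, 0.1, 0.0]
gripper_width: 50.1
grasp pt [505.4 193.4 130.3] jaw yaw deg -34.46 tilt z [ 0.0022 -0.001  -1.    ] j6 1.872
tool shift [ 34.3 -13.5  20.3]
spin -0.3
```

```bash
python3 -m jog '[[[10,-4,0,0],[22,-9,5,0],[32,-13,12,0],[34.3,-13.5,18,0],[34.3,-13.5,20.3,-0.3]]]'
python3 -c "
from h import *
go((513.7,229.3,62.5),145.8)
im,d=arm.get_image('wrist'); cv2.imwrite('pics/w16.png',im)"
```

```text
clock: 54.35
position: [513.2, 228.9, 264.2]
ee_rot: [0.884, 0.468, -0.0, 0.001]
contact_force: [0.5, -0.5, -1.1]
gripper_width: 50.4
grasp pt [513.4 228.6 109.2] jaw yaw deg -34.19 tilt z [ 9.0e-04 -1.9e-03 -1.0e+00] j6 1.835
tool shift [ 0.8 -0.2 46.7]
spin 0.0
```

View pics/w16.png

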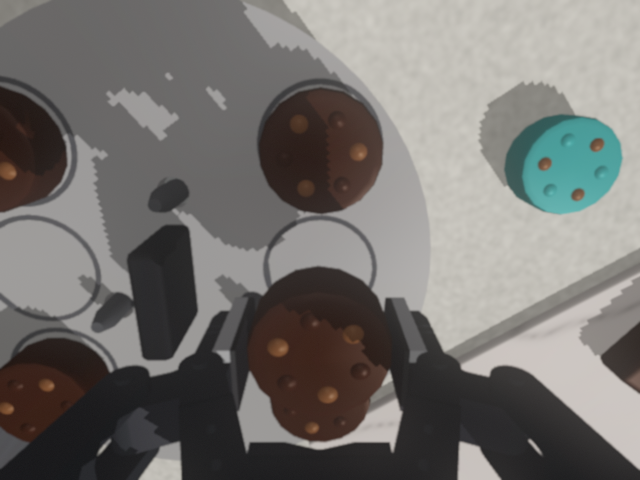

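```bash
python3 -m jog '[[[0.8,-0.2,12,0],[0.8,-0.2,24,0],[0.8,-0.2,34,0],[0.8,-0.2,40,0],[0.8,-0.2,42,0]]]'
python3 -c "
from h import *
go((513.7,229.3,62.1),145.8);print(arm.read_state()['contact_force'])"
```

```text
clock: 55.02
position: [513.5, 229.4, 221.7]
ee_rot: [0.884, 0.468, -0.0, 0.001]
contact_force: [0.1, -0.3, -0.4]
gripper_width: 50.3
grasp pt [513.5 229.1  66.7] jaw yaw deg -34.18 tilt z [ 3.0e-04 -2.4e-03 -1.0e+00] j6 1.834
tool shift [0.3 0.  4.6]
spin 0.0
[ 0.05501029 -0.28936911 -0.39876708]
```

```bash
python3 -m jog '[[[0.2,0,2,0],[0.2,0,3.5,0],[0.2,0,4.8,0],[0.2,0,5.4,0],[0.2,0,5.4,0]]]'
python3 -c "
from h import *
go((513.7,229.3,62.1),145.8);print(arm.read_state()['contact_force'])"
python3 -m jog '[[[0,0,0,0],[0,0,0,0],[0,0,0,0],[0,0,0,0],[0,0,0,0]]]' 60
python3 -m jog '[[[0,0,-15,0],[0,0,-50,0],[0,0,-100,0],[0,0,-140,0],[0,0,-180,0]]]'
python3 -m jog '[[[20,0,-10,0],[60,0,-20,0],[60,0,-20,0],[60,0,-20,0],[60,0,-20,0]]]'
python3 -c "
from chk import *
print(arm.read_state()['contact_force'])
check('wrist','w17.png');check('top','t17.png')
im,d=arm.get_image('scene'); cv2.imwrite('pics/s17.png',im)"
```

```text
clock: 55.65
position: [513.6, 229.7, 217.1]
ee_rot: [0.884, 0.468, -0.0, 0.001]
contact_force: [-1.1, -0.2, 6.1]
gripper_width: 50.2
grasp pt [513.8 229.3  62.1] jaw yaw deg -34.16 tilt z [ 9.0e-04 -2.2e-03 -1.0e+00] j6 1.834
tool shift [-0.1 -0.1  0. ]
spin 0.0
[-1.13015649 -0.2230603   6.08786193]
clock: 56.28
position: [513.7, 229.7, 217.0]
ee_rot: [0.884, 0.468, -0.0, 0.001]
contact_force: [-0.0, 0.2, 0.3]
gripper_width: 60.2
clock: 56.9
position: [513.2, 229.8, 399.9]
ee_rot: [0.884, 0.468, 0.001, 0.001]
contact_force: [0.3, -0.0, -0.5]
gripper_width: 60.0
clock: 57.52
position: [546.3, 278.7, 420.0]
ee_rot: [0.884, 0.468, 0.0, 0.001]
contact_force: [0.7, -0.3, -0.1]
gripper_width: 60.2
[ 0.71607347 -0.32636465 -0.13507824]
wrist ring 2 patty 432.7 356.8 r 26.2 off 1.3 -0.6 z 69.1
wrist ring 1 patty 374.5 271.9 r 13.3 off -22.1 -34.2 z 68.5
wrist ring 0 patty 363.7 254.6 r 26.4 off 1.9 -0.2 z 69.1
wrist ring 5 patty 547.9 278.7 r 25.6 off 0.6 0.0 z 69.1
wrist ring 4 patty 512.8 228.1 r 26.0 off 0.4 0.7 z 69.0
wrist ring 3 patty 478.7 176.6 r 26.7 off 1.1 0.5 z 69.0
top ring 2 patty 432.8 355.6 r 26.0 off 1.4 -1.8 z 70.2
top ring 0 patty 362.4 253.8 r 25.7 off 0.6 -1.0 z 70.3
top ring 5 patty 547.7 276.8 r 26.1 off 0.4 -1.9 z 70.2
top ring 4 patty 511.9 227.1 r 25.8 off -0.5 -0.3 z 70.1
top ring 3 patty 477.4 176.1 r 26.1 off -0.2 0.0 z 70.1
```

View pics/w17.png

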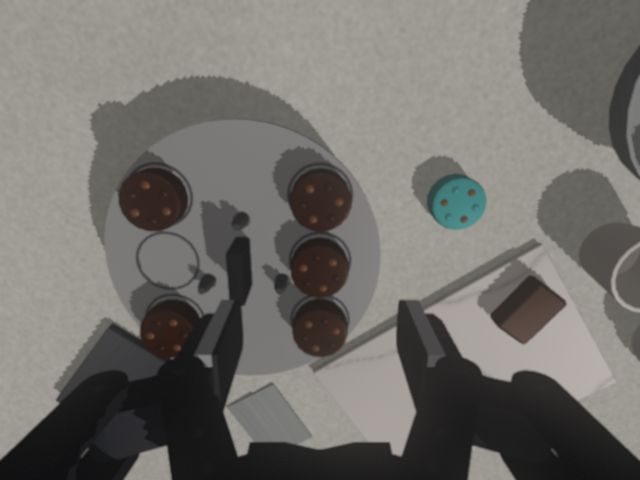

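View pics/s17.png

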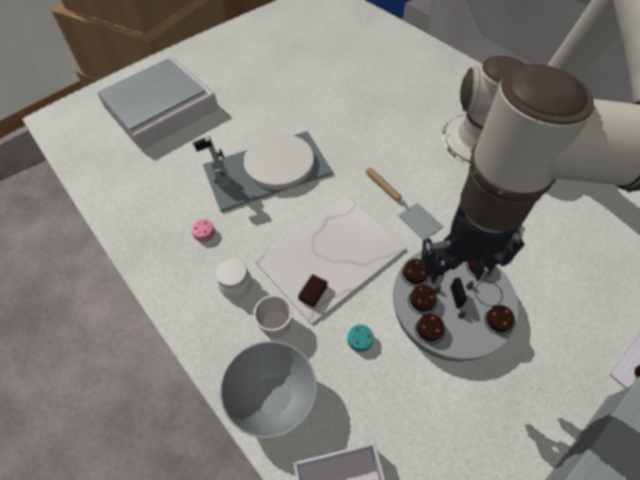

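View pics/t17.png

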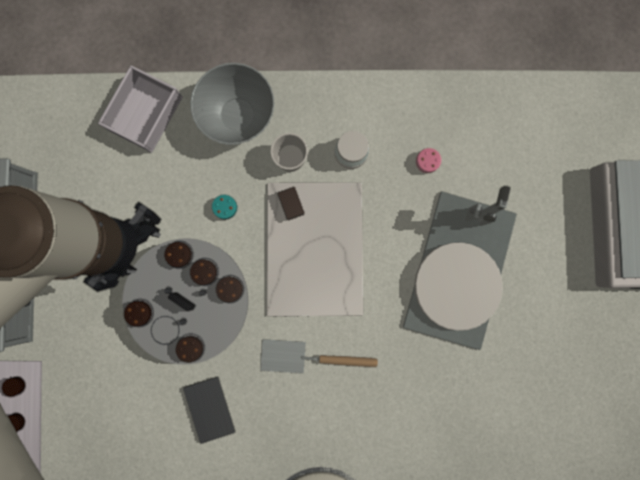

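```bash
python3 -c "
from h import *
print(arm.job_done())"
```

```text
the job is handed in; nothing more can be done
None
```

The turntable is ready and the job was handed in at about 58 s. No verdict was reported, so the results below are from my own last checks.

- **Hold-down arm:** I lifted it past its hold-open point and let go. It swung open by itself and was still standing open in the last pictures.
- **Disc:** I turned it about 45° and slid it onto the three studs. Its top measured about 45 mm above the table and level, so it is fully home, and all three studs show through the holes.
- **Patties:** All five are flat in rings 0, 2, 3, 4 and 5, one per ring. The wrist camera, looking straight down at each after release, put every patty within about 1 mm of its ring centre. One patty was knocked aside partway through, and I picked it up from its new spot.
- **Left alone:** The fudge still measured at its starting spot, and the jar, cup and pink and turquoise look-alikes show no change in the last pictures.

**Disagreement:** the cameras differed slightly. The top camera and slanted wrist views showed offsets of up to about 2.5 mm, which is still within the 3 mm a patty can be off inside its ring.

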